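# Free the stuck float in the coffee machine's water tank with the long spoon

### The job

The coffee machine's water tank has been rinsed and stands empty on the counter, but its orange level float has stuck part-way up its rails under the fixed cover. Take the wooden spoon from its rest, dip its bowl end into the tank, reach in under the cover and press the float down until you feel it firm against its bottom stop, then lay the spoon back across both bars of its rest, the same way round, and let go. Touch the tank with the spoon only, never lean hard on it, leave it standing where it is, and do not disturb the other crockery and jars.

Things in the scene. Friction and masses are not known exactly. Their poses are not given: they have to be found in the camera images.
- tank: loose, empty, clear plastic water tank with grey rim trim, 180 (x) by 116 (y) by 130 mm high, walls 4 mm, inner floor 5 mm up, 0.45 to 0.75 kg. Origin: centre of its underside; x along its length, z up. Its +x end, closed above by the fixed cover, faces away from the robot within about 20 degrees
- cover_edge (a point): middle of the free edge of the tank's fixed cover, on its upper face, at x = +34, z = 130 mm of the tank. The cover is clear, 4 mm thick, and closes the top from here to the +x end wall over the full width; the rest of the top (x = -86 to +34 mm, 108 mm wide) is open. The spoon must come in through it leaning 30 to 45 degrees from upright, bowl end towards +x
- float_top (a point): centre of the float's flat top. The float is an orange rounded block 36 (x) by 44 (y) by 28 mm high on vertical rails on the +x end wall, under the cover. This point is at x = +64 mm, y = 0 of the tank, 33.5 mm above the tank's underside when the float is down, and higher by the joint value. Its edge nearest the opening is at x = +46 mm
- float (a joint): height of the float above its bottom stop in m: 0 = fully down, at the start 0.020 to 0.042 (stuck). It slides stiffly: it needs about 2.5 N downward, stays where it is left, and comes up hard against the stop at 0. Home is felt by a push of 5 N or more against the stop; more than 25 N is too hard
- spoon: the loose wooden spoon, 234 mm long, 0.055 to 0.09 kg. Its x axis points along the handle to the bowl end, z up out of the bowl's hollow; its origin is on the underside of the handle, half-way along the spoon. A good hold for dipping is on the handle some 170 mm from the bowl's far end (x = -53 mm), so that the fingers stay above the tank
- spoon_mid (a point): middle of the spoon's length and of its handle's thickness, axes as the spoon's. The handle is flat-sided, 14 by 14 mm, from x = -117 mm (tail) to x = +75 mm; the round bowl, 44 mm across and 14 mm deep, is centred at x = +95 mm, its bottom level with the handle's underside and its rim with the handle's top
- spoon_tip (a point): far end of the spoon's bowl, near the rim: 117 mm ahead of spoon_mid along the spoon's x and 4 mm up. This end presses the float
- rest: fixed utensil rest: base plate 160 (x) by 80 (y) by 8 mm, two wooden cross bars at x = -67 and +67 mm, each 14 mm wide with a notch 40 mm wide in y, its floor 32 mm up, its cheeks 43 mm. Origin: centre of its underside. The spoon lies across both notches, bowl end to +x (away from the robot within about 20 degrees), spoon_mid about 32 mm ahead of the origin and 39 mm up
- mug_a: white mug, a loose bystander to be left alone; origin at the centre of its underside
- mug_b: white mug, a loose bystander to be left alone; origin at the centre of its underside
- tumbler: glass tumbler, a loose bystander to be left alone; origin at the centre of its underside
- tea_tin: tea canister, a loose bystander to be left alone; origin at the centre of its underside
- saucer: saucer, a loose bystander to be left alone; origin at the centre of its underside
- paper_cups: stack of paper cups, a loose bystander to be left alone; origin at the centre of its underside
- sugar_jar: sugar jar, a loose bystander to be left alone; origin at the centre of its underside
Things that resemble listed ones, but are neither listed nor needed, are in the scene too. Of the things shaped like the spoon, the wooden one is meant. There is more than one size of the rest; the one meant has the size given above.

How it is judged:
By the outcome, as a careful person would: the job done as asked, in the order asked, and still so for the second after the job is handed in, with the robot touching nothing.
It also fails if it takes over 72 s, if anything falls off the work surface, if the arm or the gripper's body presses on something with over 40 N, if the wrist force passes 120 N, or if a joint passes its speed limit or range.

### The arm

A 6-joint arm with a two-finger parallel gripper is mounted at the origin on the work surface. World frame = base frame: x ahead of the robot, y to its left, z up, the work surface at z = 0. Lengths are in mm, angles in rad, forces in N, time in s.
With the tool pointing down it reaches from about 250 to 725 mm from the base axis. Payload 4 kg.
Tool frame: the origin (TCP) lies between the finger pads; the fingertips stand 22 mm ahead of it and the grasp point (between the pads) lies 3 mm ahead of it; z points along the fingers, y is the direction in which the jaws open and shut (so a half turn about z gives the same grasp; the last joint's range is limited). The gripper opens to 85 mm and grips with 20 to 120 N. Pads are 22 mm wide; open, the fingers measure 114 mm over their backs; the gripper's body (76 mm by 85 mm) begins 54 mm behind the grasp point. The pads swing forward as they close: fully open they stand 13 mm farther back than shut.
Start: joints at [-1.147, 0.241, 0.005, 1.335, 0, 1.571], TCP at [205.612, -455.767, 216.106] pointing down, gripper open.
Joint ranges: [-2.72, 2.72], [-1.05, 1.87], [-1.09, 1.28], [-1.99, 2.15], [-1.42, 1.44], [-3.14, 3.14]. Speed limits (rad/s): [2.79, 2.79, 3.14, 3.14, 3.14, 3.14].

### API

Orientations are given as a unit quaternion [w, x, y, z].
In Python, from cell import manip, imaging gives the robot as it stands. The module is installed in compiled form; this text tells all that it offers.
- The arm moves only by the shell command python3 -m crank 'ROWS' [FORCE]. ROWS is JSON, a list of rows, each an object with "gripper": the opening, from 0 (shut) to 1 (fully open); "offset": the shift along the tool's x, y, z in m, a list of three; "delta_rot": the turn, a rotation vector about the tool's x, y, z in rad, a list of three. A call has 1 to 20 rows; each row is the pose to reach, as a shift and turn from the pose commanded when the call began, along the tool's axes at that moment; what a row does not reach only later rows make up. A row lasts 1/8 s, in which the tool goes at most 62.5 mm and 10.7 degrees, less where a joint would pass 70% of its speed; a pose out of reach is approached as far as the arm can. A call with a gripper value outside its range is refused whole. The fingers move at their own pace and stop on an object; FORCE is the grip in N (left out, the last holds). Time passes only in rows, so rows that repeat a pose let the fingers close. It gives the time, the measured TCP pose, the force and the opening at its end, in the units of the state.
- manip.get_state(): the state, without advancing time (a new reading comes with each control period).
- imaging.snapshot(name): name is "side" or "top"; returns the picture (480x640x3 uint8, blue, green, red); there is no depth.
- imaging.camera_params(name): a dict with "intrinsics" (3x3 intrinsics, pixels), "view" (4x4, takes a point from world to camera coordinates). Camera axes: x right, y down, z forward; pixel columns grow to the right and rows downward; lengths in mm; the calibration is good to about 2 mm. A picture is of the moment at which its call begins. camera_params takes no time and is no camera call.
- manip.finish_job(): hands the job in, once; it reports no verdict.
The state is a dict: "time_s": time; "q": joint angles; "joint_vel": joint speeds; "joint_torque": joint torques, N m; "position": TCP position; "eef_rot": TCP orientation; "contact_force": force on the tool from outside, world axes, zero at the start; "moment": the same for the moment, N m; "finger_gap": opening from 0.0 (shut) to 1.0 (fully open).
Only numpy, scipy, OpenCV 4.12 (cv2) and the standard library are available. Lean on these libraries where they do the work, as an engineer would, in place of code of your own. Each camera call takes 0.05 s, during which the arm holds its last target.

## Working session

There is one attempt and no reset: what is moved stays moved. The work goes in short steps, Python scripts to look and compute and a shell command to move; the robot and the scene stay as the last step left them, time stands still between calls to the robot, and variables do not carry over. Pictures are saved under pics/ and viewed, and the job is handed in when it is done.

```bash
ls; mkdir -p pics
python3 - <<'E'
from cell import manip, imaging
import cv2
print(manip.get_state())
for n in("side","top"):
    cv2.imwrite(f"pics/{n}0.png",imaging.snapshot(n)); p=imaging.camera_params(n); print(n,p)
E
```

```text
pics
{'time_s': 0.0, 'q': array([-1.14697401e+00,  2.41403998e-01,  3.71629469e-03,  1.33520030e+00,
       -4.03281995e-05,  1.57078237e+00]), 'joint_vel': array([ 0.00146587, -0.00085833,  0.00197928, -0.00019219, -0.00041252,
       -0.00071135]), 'joint_torque': array([ 1.60889682e-03, -3.72312176e+01,  2.52411675e+01,  1.69993518e-02,
        2.18350037e-04, -1.01863872e-06]), 'position': array([ 205.3373024 , -455.15809447,  215.21445227]), 'eef_rot': array([-1.01820426e-03,  9.77628722e-01,  2.10335418e-01, -2.39675733e-04]), 'contact_force': array([-0.93671547,  0.14907607, -0.22909998]), 'moment': array([-0.0434727 , -0.03058962, -0.01571964]), 'finger_gap': 1.0002807989904658}
side {'intrinsics': array([[452.74405399,   0.        , 323.95093433],
       [  0.        , 452.74405399, 238.19930078],
       [  0.        ,   0.        ,   1.        ]]), 'view': array([[-9.75124669e-01, -2.21562380e-01, -6.48006084e-03,
         5.07740952e+02],
       [-1.63481614e-01,  7.38630930e-01, -6.53986324e-01,
         2.12142752e+02],
       [ 1.49685139e-01, -6.36658827e-01, -7.56478617e-01,
         1.22646384e+03],
       [ 0.00000000e+00,  0.00000000e+00,  0.00000000e+00,
         1.00000000e+00]])}
top {'intrinsics': array([[541.96218736,   0.        , 311.9610897 ],
       [  0.        , 541.96218736, 233.55891216],
       [  0.        ,   0.        ,   1.        ]]), 'view': array([[-1.81666358e-02, -9.99762970e-01, -1.19990497e-02,
        -6.08733041e+01],
       [-9.94341008e-01,  1.93218736e-02, -1.04463510e-01,
         5.08961921e+02],
       [ 1.04670593e-01,  1.00333966e-02, -9.94456333e-01,
         1.66287355e+03],
       [ 0.00000000e+00,  0.00000000e+00,  0.00000000e+00,
         1.00000000e+00]])}
```

View pics/side0.png

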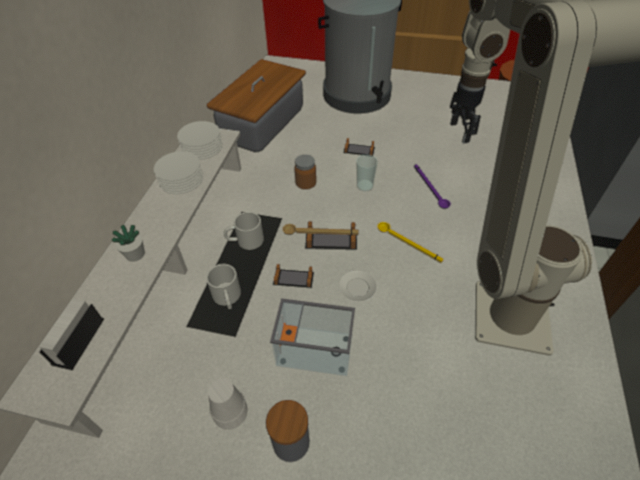

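View pics/top0.png

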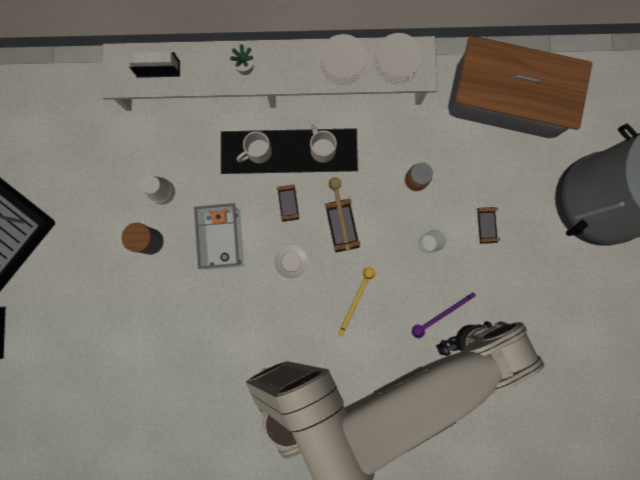

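In the side view, three things could be taken for the spoon: the wooden one on the rest (320,231), a yellow one (410,241) and a purple one (432,187). Three could be the rest: (331,237), which is the large one, and two small ones at (294,275) and (360,147). I choose the wooden spoon and the large rest under it. Next I check this in enlarged crops.

Run:
```python
import cv2
def crop(f,x0,y0,w,h,o):
    s=min(800/w,600/h); s=int(s)
    im=cv2.imread(f)[y0:y0+h,x0:x0+w]
    cv2.imwrite(o,cv2.resize(im,None,fx=s,fy=s,interpolation=cv2.INTER_CUBIC)); print(o,s)
crop("pics/side0.png",265,210,110,80,"pics/c1.png")
crop("pics/top0.png",310,165,70,95,"pics/c2.png")
crop("pics/side0.png",260,285,110,100,"pics/c3.png")
crop("pics/top0.png",180,190,80,90,"pics/c4.png")
```

```text
pics/c1.png 7
pics/c2.png 6
pics/c3.png 6
pics/c4.png 6
```

View pics/c1.png

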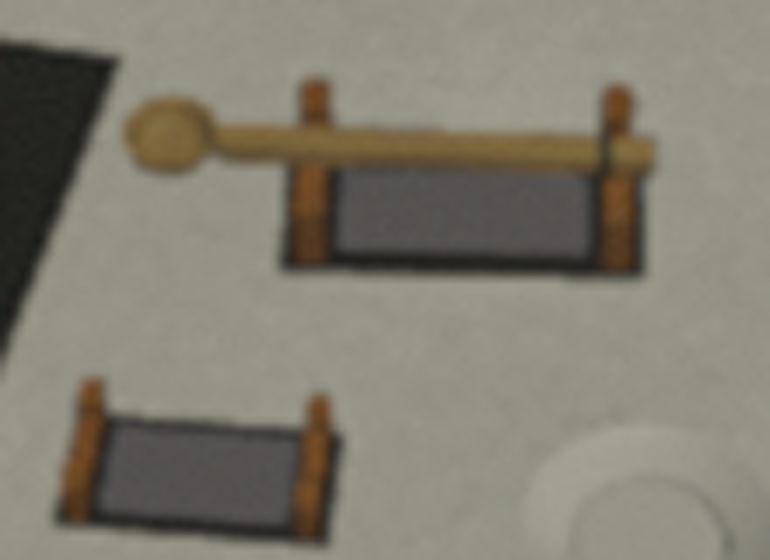

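View pics/c2.png

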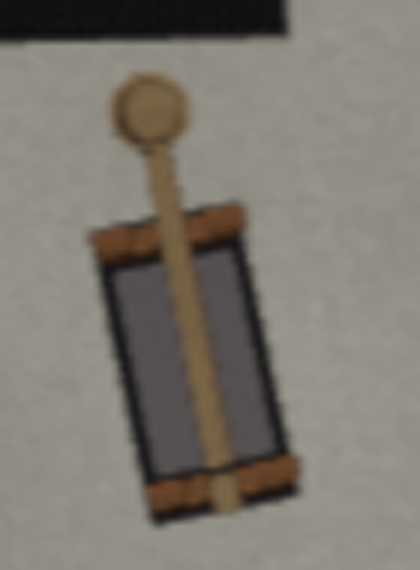

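View pics/c3.png

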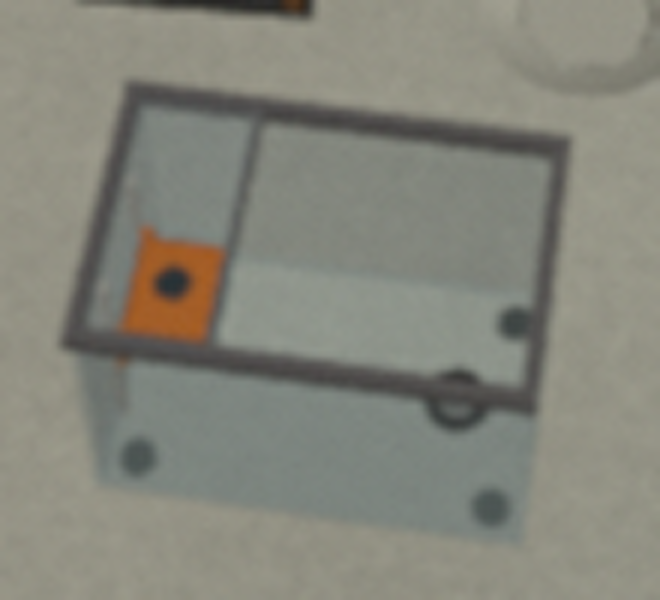

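View pics/c4.png

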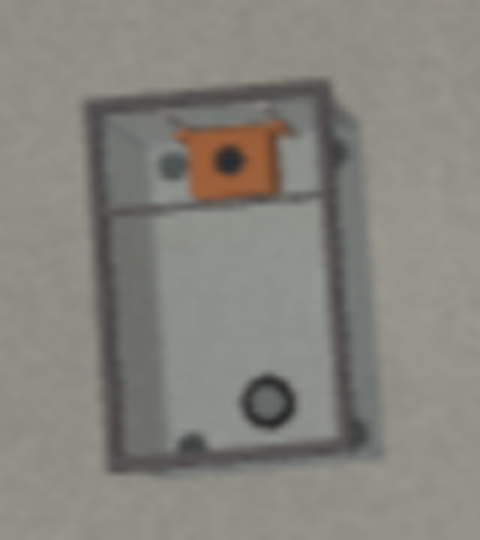

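```bash
cat > h.py <<'E'
import numpy as np
from cell import manip, imaging
from scipy.optimize import least_squares
P={n:imaging.camera_params(n) for n in("side","top")}
def proj(n,X):
    X=np.atleast_2d(X); V=P[n]["view"]; c=X@V[:3,:3].T+V[:3,3]; u=c@P[n]["intrinsics"].T
    return u[:,:2]/u[:,2:]
def tri(ps,pt):
    f=lambda X:np.r_[proj("side",X)[0]-ps,proj("top",X)[0]-pt]
    r=least_squares(f,[450,0,50]); return r.x,r.fun
def cr(p,s,x0,y0): return np.array([(p[0]+.5)/s-.5+x0,(p[1]+.5)/s-.5+y0])
def fit(pts,z=None):  # pts: list of (cam,pix,model xyz); solve x,y,z,yaw
    def f(v):
        c,s=np.cos(v[3]),np.sin(v[3]); R=np.array([[c,-s,0],[s,c,0],[0,0,1]])
        return np.concatenate([proj(n,R@np.array(m)+v[:3])[0]-p for n,p,m in pts])
    r=least_squares(f,[450,0,0,0]); return r.x,r.fun.reshape(-1,2)
E
cat > m.py <<'E'
from h import *
np.set_printoptions(precision=2,suppress=True)
S3=lambda *p:cr(p,6,260,285); T4=lambda *p:cr(p,6,180,190)
S1=lambda *p:cr(p,7,265,210); T2=lambda *p:cr(p,6,310,165)
pairs={"t+x-y":(S3(128,85),T4(330,82),(90,-58,130)),"t-x-y":(S3(570,140),T4(352,452),(-90,-58,130)),
"t-x+y":(S3(533,412),T4(108,472),(-90,58,130)),"t+x+y":(S3(65,345),T4(85,102),(90,58,130)),
"ce-y":(S3(258,115),T4(330,195),(34,-56,130)),"ce+y":(S3(215,345),T4(108,212),(34,56,130))}
for k,(a,b,m) in pairs.items(): x,r=tri(a,b); print(k,x,r)
pts=[q for a,b,m in pairs.values() for q in(("side",a,m),("top",b,m))]
v,r=fit(pts); print("tank",v,np.degrees(v[3])); print(r)
x,r=tri(S3(172,283),T4(229,160)); print("dot",x,r)
for k,a,b in (("bowlc",S1(172,130),T2(150,108)),("tail",S1(655,153),T2(228,513)),("far",S1(123,135),T2(147,70))):
    x,r=tri(a,b); print(k,x,r)
# rest base corners & bar tops
sp=[("side",S1(172,130),(95,0,7)),("top",T2(150,108),(95,0,7)),("top",T2(228,513),(-117,0,0)),("side",S1(655,153),(-117,0,0))]
print("spoon",*fit(sp))
# rest base corners near lower: side: (285,268) +x+y, (640,272) -x+y ; top: BL (155,522) -x+y, BR(297,495) -x -y , 
rp=[("side",S1(285,268),(80,40,0)),("side",S1(640,273),(-80,40,0)),("top",T2(155,524),(-80,40,0)),("top",T2(298,495),(-80,-40,8))]
print("rest",*fit(rp))
E
python3 m.py
```

```text
t+x-y [593.21 156.15 122.58] [ 0.26  0.05 -0.05 -0.32]
t-x-y [410.07 145.25 126.93] [ 0.2   0.04 -0.01 -0.25]
t-x+y [402.6  264.64 124.65] [ 0.17  0.03 -0.01 -0.22]
t+x+y [583.84 276.57 124.83] [-0.13 -0.02  0.02  0.17]
ce-y [537.55 156.77 119.65] [ 0.31  0.06 -0.04 -0.37]
ce+y [527.92 264.63 126.08] [-0.37 -0.07  0.05  0.48]
tank [497.7  210.14  -5.28   0.07] 3.814985650579888
[[ 0.68  0.41]
 [-0.87  0.2 ]
 [-0.6   0.75]
 [-0.25 -0.78]
 [-0.24 -1.15]
 [ 0.88 -0.73]
 [ 0.29 -0.97]
 [ 0.9   0.23]
 [ 1.11 -0.98]
 [-0.22  0.15]
 [-0.74  1.62]
 [-1.08  0.57]]
dot [561.57 215.05  73.63] [ 0.07  0.01 -0.01 -0.08]
bowlc [ 663.25 -144.07   43.17] [-0.29 -0.06  0.05  0.3 ]
tail [ 453.72 -179.3    39.79] [ 0.22  0.04 -0.01 -0.23]
far [ 685.43 -143.17   35.45] [-0.15 -0.03  0.03  0.16]
spoon [ 569.18 -159.79   38.03    0.17] [[-0.24 -0.29]
 [-0.13  0.34]
 [ 0.16 -0.26]
 [ 0.16  0.27]]
rest [ 536.   -165.74    2.22    0.19] [[-0.79 -0.17]
 [ 0.8   0.35]
 [-0.51  0.25]
 [ 0.7  -0.32]]
```

The crops show the wooden spoon on the large rest (bowl at side px 289,229), the tank with its cover at the +x end, and the float's black dot at side (288.5,332) and top (218,216.5). The triangulated dot lies on the tank fit's float axis at z≈74. Next I work out the pre-grasp.

```bash
cat >> h.py <<'E'
from scipy.spatial.transform import Rotation as Ro
def Rt(psi,alpha):  # tool orient: yaw psi (deg), tilted forward alpha (deg)
    p,a=np.radians([psi,alpha])
    z=np.array([np.sin(a)*np.cos(p),np.sin(a)*np.sin(p),-np.cos(a)]); y=np.array([np.sin(p),-np.cos(p),0])
    return np.c_[np.cross(y,z),y,z]
def go(pos,R):
    s=manip.get_state(); q=s["eef_rot"]; R0=Ro.from_quat([*q[1:],q[0]]).as_matrix()
    print("off m",np.round(R0.T@(np.array(pos)-s["position"])/1000,4),"rot",np.round(Ro.from_matrix(R0.T@R).as_rotvec(),4))
def st():
    s=manip.get_state(); q=s["eef_rot"]; R0=Ro.from_quat([*q[1:],q[0]]).as_matrix()
    print("t",round(s["time_s"],2),"pos",np.round(s["position"],1),"z",np.round(R0[:,2],3),"x",np.round(R0[:,0],3),"F",np.round(s["contact_force"],1),"M",np.round(s["moment"],2),"gap",round(s["finger_gap"],3),"q",np.round(s["q"],2))
    return s,R0
E
python3 - <<'E'
from h import *
yaw=np.degrees(0.17); R=Rt(yaw,25)
mid=np.array([569.2,-159.8,39]); d=np.array([np.cos(.17),np.sin(.17),0])
g=mid-53*d; tcp=g-3*R[:,2]; pre=tcp-100*R[:,2]
print(g,tcp,pre); go(pre,R)
E
```

```text
[ 516.96400735 -168.7666645    39.        ] [ 515.71442899 -168.98116315   41.71892336] [ 474.06181689 -176.13111818  132.34970206]
off m [ 0.3597 -0.1438  0.0832] rot [-0.0572  0.4342  0.2493]
```

```bash
python3 -m crank '[{"gripper":0.6,"offset":[0.04,-0.016,0.005],"delta_rot":[-0.006,0.05,0.03]},{"gripper":0.6,"offset":[0.09,-0.036,0.015],"delta_rot":[-0.014,0.11,0.06]},{"gripper":0.6,"offset":[0.14,-0.056,0.025],"delta_rot":[-0.022,0.17,0.1]},{"gripper":0.6,"offset":[0.19,-0.076,0.035],"delta_rot":[-0.03,0.23,0.13]},{"gripper":0.6,"offset":[0.24,-0.096,0.045],"delta_rot":[-0.038,0.29,0.165]},{"gripper":0.6,"offset":[0.29,-0.116,0.06],"delta_rot":[-0.046,0.35,0.2]},{"gripper":0.6,"offset":[0.33,-0.132,0.073],"delta_rot":[-0.052,0.4,0.23]},{"gripper":0.6,"offset":[0.35,-0.14,0.08],"delta_rot":[-0.057,0.434,0.249]},{"gripper":0.6,"offset":[0.3597,-0.1438,0.0832],"delta_rot":[-0.0572,0.4342,0.2493]},{"gripper":0.6,"offset":[0.3597,-0.1438,0.0832],"delta_rot":[-0.0572,0.4342,0.2493]},{"gripper":0.6,"offset":[0.3597,-0.1438,0.0832],"delta_rot":[-0.0572,0.4342,0.2493]}]'
python3 - <<'E'
from h import *
import cv2
st(); R=Rt(np.degrees(.17),25); go([515.7,-169,41.7],R)
for n in("side","top"):cv2.imwrite(f"pics/{n}1.png",imaging.snapshot(n))
im=cv2.imread("pics/side1.png")[130:290,240:460];cv2.imwrite("pics/c5.png",cv2.resize(im,None,fx=3.6,fy=3.6,interpolation=cv2.INTER_CUBIC))
E
```

```text
time_s: 1.48
position: [474.6, -177.6, 133.4]
eef_rot: [-0.017, 0.973, 0.083, 0.216]
contact_force: [-0.6, 0.3, 0.7]
finger_gap: 0.602
t 1.48 pos [ 474.6 -177.6  133.4] z [ 0.417  0.069 -0.906] x [0.893 0.154 0.423] F [-0.6  0.3  0.7] M [-0.05  0.34  0.05] gap 0.602 q [-0.53  0.07 -0.53  0.62  0.27  2.49]
off m [-0.0007 -0.0017  0.1008] rot [ 0.0025 -0.0006  0.0005]
```

View pics/c5.png

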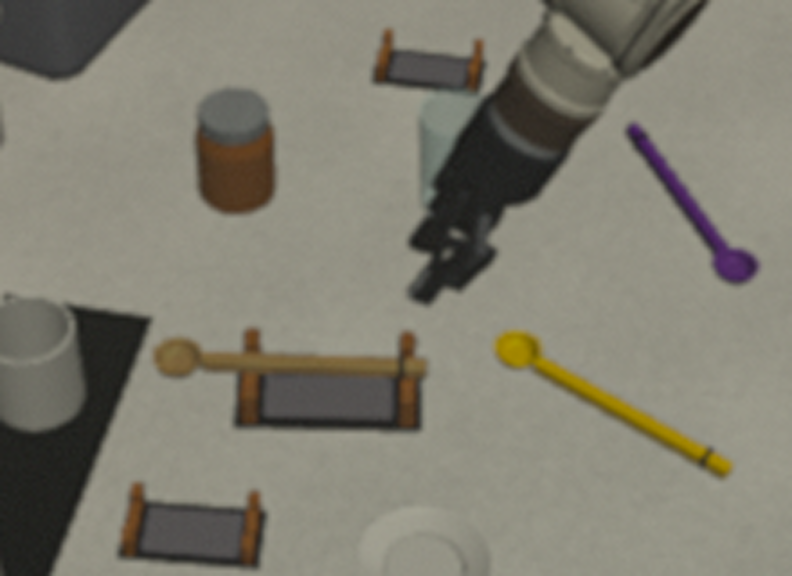

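View pics/top1.png

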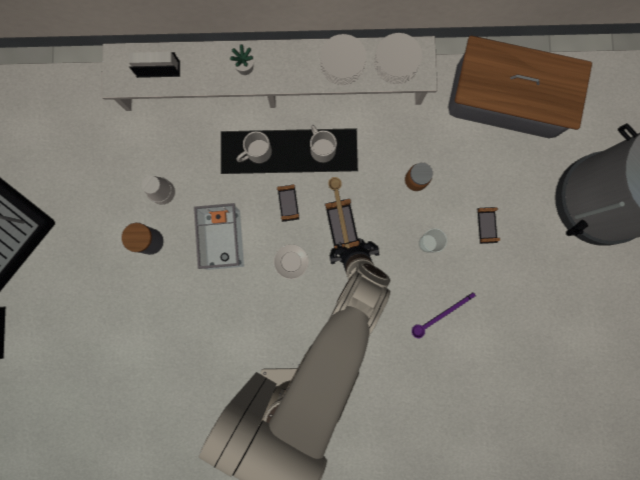

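The last joint's sign is reversed (q6 = 2.49). Keeping this grasp would push q6 past its limit at the tank, so I turn the gripper half round first. The grasp stays the same.

```bash
python3 -m crank '[{"gripper":0.6,"offset":[0,0,0],"delta_rot":[0,0,-0.17]},{"gripper":0.6,"offset":[0,0,0],"delta_rot":[0,0,-0.35]},{"gripper":0.6,"offset":[0,0,0],"delta_rot":[0,0,-0.53]},{"gripper":0.6,"offset":[0,0,0],"delta_rot":[0,0,-0.71]},{"gripper":0.6,"offset":[0,0,0],"delta_rot":[0,0,-0.89]},{"gripper":0.6,"offset":[0,0,0],"delta_rot":[0,0,-1.07]},{"gripper":0.6,"offset":[0,0,0],"delta_rot":[0,0,-1.25]},{"gripper":0.6,"offset":[0,0,0],"delta_rot":[0,0,-1.43]},{"gripper":0.6,"offset":[0,0,0],"delta_rot":[0,0,-1.61]},{"gripper":0.6,"offset":[0,0,0],"delta_rot":[0,0,-1.79]},{"gripper":0.6,"offset":[0,0,0],"delta_rot":[0,0,-1.97]},{"gripper":0.6,"offset":[0,0,0],"delta_rot":[0,0,-2.15]},{"gripper":0.6,"offset":[0,0,0],"delta_rot":[0,0,-2.33]},{"gripper":0.6,"offset":[0,0,0],"delta_rot":[0,0,-2.51]},{"gripper":0.6,"offset":[0,0,0],"delta_rot":[0,0,-2.69]},{"gripper":0.6,"offset":[0,0,0],"delta_rot":[0,0,-2.87]},{"gripper":0.6,"offset":[0,0,0],"delta_rot":[0,0,-3.05]},{"gripper":0.6,"offset":[0,0,0],"delta_rot":[0,0,-3.14]},{"gripper":0.6,"offset":[0,0,0],"delta_rot":[0,0,-3.14]}]'
cat >> h.py <<'E'
def Rf(psi,alpha): return Rt(psi,alpha)@np.diag([-1,-1,1.])
E
python3 - <<'E'
from h import *
st(); R=Rf(np.degrees(.17),25); go([515.7,-169,41.7],R)
E
```

```text
time_s: 3.95
position: [474.3, -177.5, 133.2]
eef_rot: [0.216, -0.081, 0.973, 0.017]
contact_force: [0.9, -0.2, -0.6]
finger_gap: 0.597
t 3.95 pos [ 474.3 -177.5  133.2] z [ 0.418  0.069 -0.906] x [-0.893 -0.151 -0.423] F [ 0.9 -0.2 -0.6] M [-0.05  0.36 -0.  ] gap 0.597 q [-0.53  0.07 -0.53  0.62  0.27 -0.65]
off m [0.0005 0.0016 0.1008] rot [-0.0025  0.0007 -0.0027]
```

```bash
python3 -m crank '[{"gripper":0.6,"offset":[0,0.0016,0.025],"delta_rot":[0,0,0]},{"gripper":0.6,"offset":[0,0.0016,0.05],"delta_rot":[0,0,0]},{"gripper":0.6,"offset":[0,0.0016,0.075],"delta_rot":[0,0,0]},{"gripper":0.6,"offset":[0,0.0016,0.092],"delta_rot":[0,0,0]},{"gripper":0.6,"offset":[0.0005,0.0016,0.101],"delta_rot":[0,0,0]},{"gripper":0.6,"offset":[0.0005,0.0016,0.101],"delta_rot":[0,0,0]},{"gripper":0.6,"offset":[0.0005,0.0016,0.101],"delta_rot":[0,0,0]}]'
python3 - <<'E'
from h import *
import cv2
st()
for n in("side","top"):cv2.imwrite(f"pics/{n}2.png",imaging.snapshot(n))
a=cv2.imread("pics/side2.png")[195:265,265:385];cv2.imwrite("pics/c6.png",cv2.resize(a,None,fx=6,fy=6,interpolation=cv2.INTER_CUBIC))
a=cv2.imread("pics/top2.png")[165:275,300:400];cv2.imwrite("pics/c7.png",cv2.resize(a,None,fx=5,fy=5,interpolation=cv2.INTER_CUBIC))
E
```

```text
time_s: 4.82
position: [516.0, -168.6, 41.8]
eef_rot: [0.216, -0.082, 0.973, 0.017]
contact_force: [0.8, 0.1, -0.2]
finger_gap: 0.598
t 4.83 pos [ 516.  -168.6   41.8] z [ 0.418  0.069 -0.906] x [-0.893 -0.152 -0.424] F [ 0.8  0.1 -0.2] M [-0.09  0.36  0.  ] gap 0.598 q [-0.46  0.27 -0.59  0.35  0.25 -0.58]
```

View pics/c6.png

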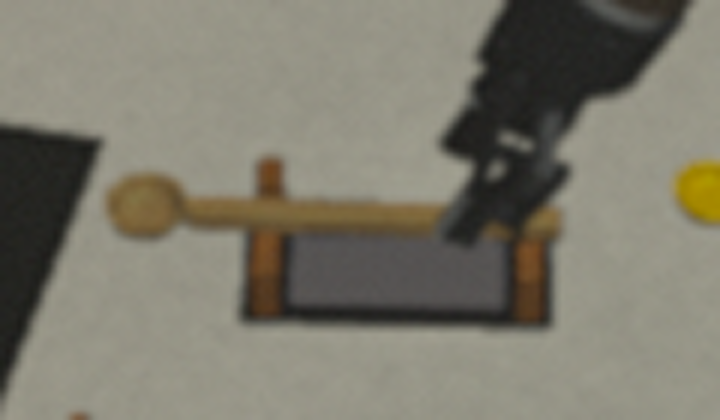

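View pics/c7.png

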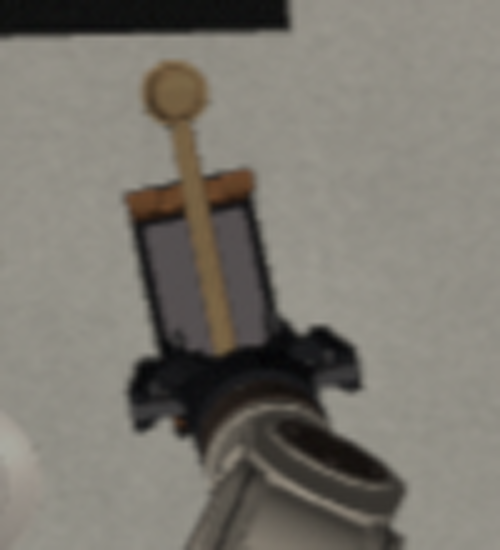

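The fingers straddle the handle, which shows between them at side crop (470,215). I close the gripper.

```bash
python3 -m crank '[{"gripper":0,"offset":[0,0,0],"delta_rot":[0,0,0]},{"gripper":0,"offset":[0,0,0],"delta_rot":[0,0,0]},{"gripper":0,"offset":[0,0,0],"delta_rot":[0,0,0]},{"gripper":0,"offset":[0,0,0],"delta_rot":[0,0,0]},{"gripper":0,"offset":[0,0,0],"delta_rot":[0,0,0]},{"gripper":0,"offset":[0,0,0],"delta_rot":[0,0,0]},{"gripper":0,"offset":[0,0,0],"delta_rot":[0,0,0]},{"gripper":0,"offset":[0,0,0],"delta_rot":[0,0,0]}]' 100
python3 - <<'E'
from h import *
import cv2
s,R=st()
go(s["position"]+[0,0,150],R)
for n in("side","top"):cv2.imwrite(f"pics/{n}3.png",imaging.snapshot(n))
a=cv2.imread("pics/side3.png")[195:265,265:385];a=cv2.resize(a,None,fx=5,fy=5,interpolation=cv2.INTER_CUBIC)
cv2.imwrite("pics/c8.png",a)
E
```

```text
time_s: 5.92
position: [515.8, -168.2, 41.2]
eef_rot: [0.216, -0.082, 0.973, 0.018]
contact_force: [-0.4, -0.7, -1.0]
finger_gap: 0.004
t 5.92 pos [ 515.8 -168.2   41.2] z [ 0.417  0.07  -0.906] x [-0.893 -0.153 -0.423] F [-0.4 -0.7 -1. ] M [-0.04  0.35 -0.02] gap 0.004 q [-0.46  0.27 -0.59  0.35  0.25 -0.58]
off m [-0.0635 -0.0002 -0.1359] rot [0. 0. 0.]
```

View pics/c8.png

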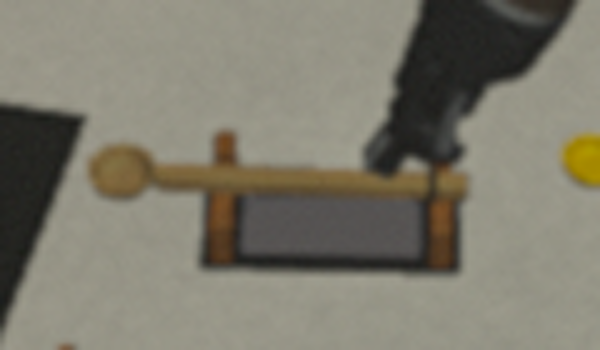

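The gripper shut on nothing: the gap is 0.004 and the spoon hasn't moved. In the crop the closed fingertips, at about side px (341,229), stop at the handle's upper edge. I check where the TCP should appear.

Run:
```python
from h import *
import cv2
s,R=st(); z=R[:,2]
for d in(0,3,22): 
    X=s["position"]+d*z; print(d,X,proj("side",X),proj("top",X))
print(proj("side",[517,-168.8,39]),proj("top",[517,-168.8,39]))
a=cv2.imread("pics/side3.png")[205:245,310:365];cv2.imwrite("pics/c9.png",cv2.resize(a,None,fx=14,fy=14,interpolation=cv2.INTER_CUBIC))
a=cv2.imread("pics/side2.png")[205:245,310:365];cv2.imwrite("pics/c10.png",cv2.resize(a,None,fx=14,fy=14,interpolation=cv2.INTER_CUBIC))
a=cv2.imread("pics/top3.png")[165:275,300:400];cv2.imwrite("pics/c11.png",cv2.resize(a,None,fx=5,fy=5,interpolation=cv2.INTER_CUBIC))
```

```text
t 6.03 pos [ 515.8 -168.2   41.2] z [ 0.417  0.07  -0.906] x [-0.893 -0.153 -0.423] F [-0.2  0.7 -0.6] M [-0.07  0.45 -0.06] gap -0.001 q [-0.46  0.27 -0.59  0.35  0.25 -0.58]
0 [ 515.76902137 -168.1789721    41.1601128 ] [[337.66753928 230.54757952]] [[343.49078195 229.85647832]]
3 [ 517.02056592 -167.96890276   38.44174801] [[337.23722323 231.12558485]] [[343.37278006 229.55366026]]
22 [ 524.94701474 -166.63846357   21.2254377 ] [[334.5421157 234.7456834]] [[342.63460562 227.65934696]]
[[337.30194353 230.80646592]] [[343.64993702 229.53487643]]
```

View pics/c9.png

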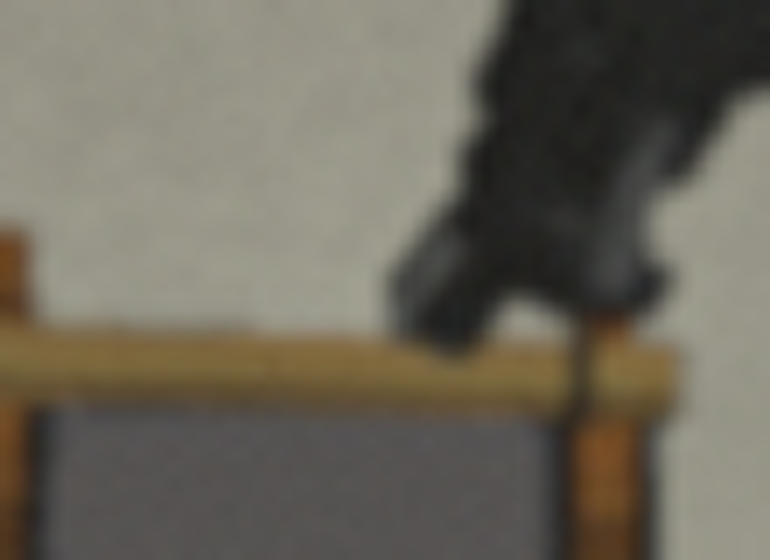

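View pics/c10.png

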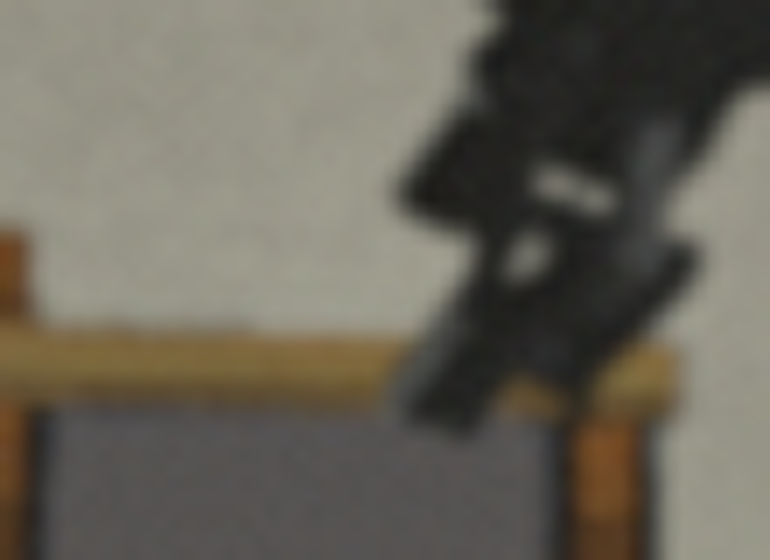

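View pics/c11.png

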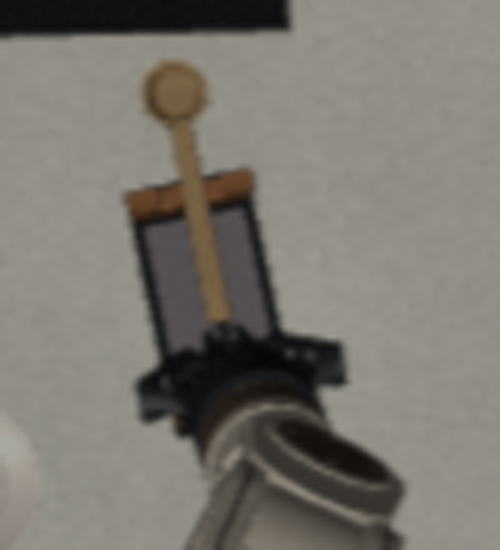

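Run:
```python
from h import *
import cv2
x,r=tri(np.array([341.3,229.2]),np.array([344.4,230.])); print(x,r)
s,R=st()
print((x-s["position"])@R)
# start pose
for d in(-60,0,22): print(d,proj("side",[205.3,-455.2,215.2-d]),proj("top",[205.3,-455.2,215.2-d]))
z=np.array([.418,.069,-.906])
for d in(-60,0,22): print("pre",d,proj("side",np.array([474.3,-177.5,133.2])+d*z),proj("top",np.array([474.3,-177.5,133.2])+d*z))
a=cv2.imread("pics/side0.png")[70:150,430:510];cv2.imwrite("pics/c12.png",cv2.resize(a,None,fx=7,fy=7,interpolation=cv2.INTER_CUBIC))
a=cv2.imread("pics/top0.png")[310:370,430:510];cv2.imwrite("pics/c13.png",cv2.resize(a,None,fx=7,fy=7,interpolation=cv2.INTER_CUBIC))
```

```text
[ 509.83382905 -170.95104857   46.99709119] [-1.50336607 -0.28247513  0.12566539  1.54438152]
t 6.03 pos [ 515.8 -168.2   41.2] z [ 0.417  0.07  -0.906] x [-0.893 -0.153 -0.423] F [-0.2  0.7 -0.6] M [-0.07  0.45 -0.06] gap -0.001 q [-0.46  0.27 -0.59  0.35  0.25 -0.58]
[ 3.25496432 -1.74298218 -7.95917414]
-60 [[461.45626919 124.02676499]] [[461.19487915 336.57685328]]
0 [[457.07458223 140.60481185]] [[455.38625875 334.70080171]]
22 [[455.53910661 146.41426081]] [[453.37317632 334.05062211]]
pre -60 [[362.78791382 196.00515997]] [[351.25329058 247.51490681]]
pre 0 [[352.88592768 209.2950572 ]] [[348.48731226 240.42730658]]
pre 22 [[349.41336314 213.95574095]] [[347.52228914 237.95451133]]
```

View pics/c12.png

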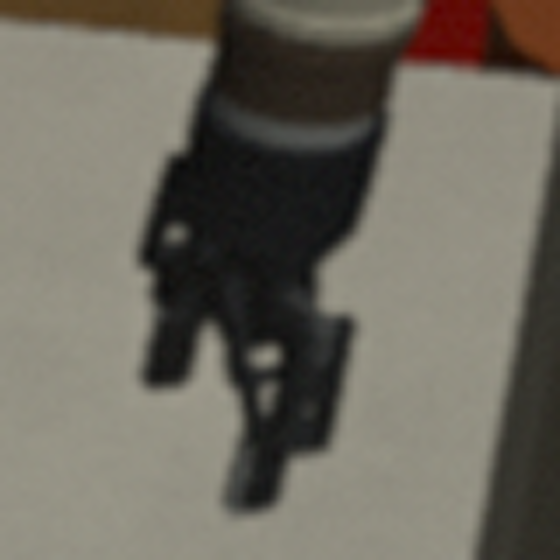

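View pics/c13.png

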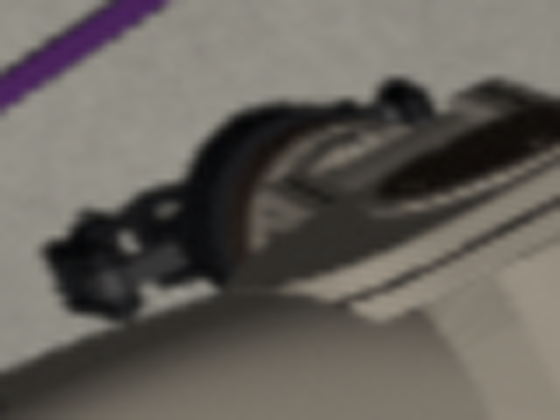

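By triangulation the closed fingertips are at z≈47, about 30 mm farther back along the tool than the stated +22 mm. The start picture shows the same shortfall. So the fingers passed over the handle. I open, go about 26 mm deeper, and look while checking force.

```bash
python3 -m crank '[{"gripper":0.6,"offset":[0,0,0],"delta_rot":[0,0,0]},{"gripper":0.6,"offset":[0,0,0],"delta_rot":[0,0,0]},{"gripper":0.6,"offset":[0,0,0],"delta_rot":[0,0,0]},{"gripper":0.6,"offset":[0,0,0],"delta_rot":[0,0,0]},{"gripper":0.6,"offset":[0,0,0],"delta_rot":[0,0,0]},{"gripper":0.6,"offset":[0,0,0.008],"delta_rot":[0,0,0]},{"gripper":0.6,"offset":[0,0,0.016],"delta_rot":[0,0,0]},{"gripper":0.6,"offset":[0,0,0.016],"delta_rot":[0,0,0]}]'
python3 - <<'E'
from h import *
import cv2
s,R=st()
for n in("side","top"):cv2.imwrite(f"pics/{n}4.png",imaging.snapshot(n))
a=cv2.imread("pics/side4.png")[195:255,300:375];cv2.imwrite("pics/c14.png",cv2.resize(a,None,fx=10,fy=10,interpolation=cv2.INTER_CUBIC))
E
```

```text
time_s: 7.02
position: [522.0, -166.6, 25.5]
eef_rot: [0.215, -0.082, 0.973, 0.018]
contact_force: [0.3, -0.1, -0.3]
finger_gap: 0.6
t 7.03 pos [ 522.  -166.6   25.5] z [ 0.416  0.071 -0.907] x [-0.894 -0.153 -0.422] F [ 0.3 -0.1 -0.3] M [-0.09  0.4   0.06] gap 0.6 q [-0.45  0.3  -0.6   0.31  0.25 -0.58]
```

View pics/c14.png

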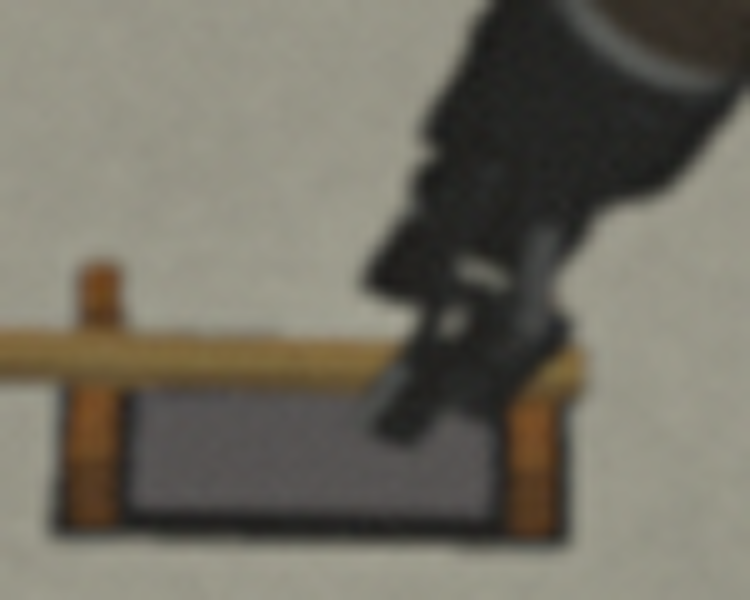

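```bash
python3 -m crank '[{"gripper":0.6,"offset":[0,0,0.004],"delta_rot":[0,0,0]},{"gripper":0.6,"offset":[0,0,0.006],"delta_rot":[0,0,0]},{"gripper":0.6,"offset":[0,0,0.006],"delta_rot":[0,0,0]}]'; python3 -m crank '[{"gripper":0.6,"offset":[0,0,0.003],"delta_rot":[0,0,0]},{"gripper":0.6,"offset":[0,0,0.005],"delta_rot":[0,0,0]},{"gripper":0.6,"offset":[0,0,0.005],"delta_rot":[0,0,0]}]'
```

```text
time_s: 7.5
position: [524.9, -166.6, 21.1]
eef_rot: [0.216, -0.082, 0.973, 0.018]
contact_force: [-0.3, -0.7, -0.7]
finger_gap: 0.604
time_s: 7.88
position: [527.0, -166.2, 16.5]
eef_rot: [0.216, -0.082, 0.973, 0.018]
contact_force: [-0.2, -0.5, 0.7]
finger_gap: 0.599
```

```bash
python3 -m crank '[{"gripper":0,"offset":[0,0,0],"delta_rot":[0,0,0]},{"gripper":0,"offset":[0,0,0],"delta_rot":[0,0,0]},{"gripper":0,"offset":[0,0,0],"delta_rot":[0,0,0]},{"gripper":0,"offset":[0,0,0],"delta_rot":[0,0,0]},{"gripper":0,"offset":[0,0,0],"delta_rot":[0,0,0]},{"gripper":0,"offset":[0,0,0],"delta_rot":[0,0,0]}]' 100
python3 - <<'E'
from h import *
import cv2
s,R=st(); go(s["position"]+[0,0,180],R)
for n in("side","top"):cv2.imwrite(f"pics/{n}5.png",imaging.snapshot(n))
a=cv2.imread("pics/side5.png")[195:255,280:375];cv2.imwrite("pics/c15.png",cv2.resize(a,None,fx=8,fy=8,interpolation=cv2.INTER_CUBIC))
a=cv2.imread("pics/top5.png")[165:275,300:400];cv2.imwrite("pics/c16.png",cv2.resize(a,None,fx=5,fy=5,interpolation=cv2.INTER_CUBIC))
E
```

```text
time_s: 8.62
position: [527.0, -166.4, 17.1]
eef_rot: [0.216, -0.082, 0.973, 0.018]
contact_force: [-3.8, 0.2, 5.3]
finger_gap: 0.143
t 8.62 pos [ 527.  -166.4   17.1] z [ 0.418  0.07  -0.906] x [-0.893 -0.152 -0.423] F [-3.8  0.2  5.3] M [-0.04  0.66  0.02] gap 0.143 q [-0.45  0.33 -0.6   0.28  0.25 -0.57]
off m [-0.0762 -0.0002 -0.1631] rot [0. 0. 0.]
```

View pics/c15.png

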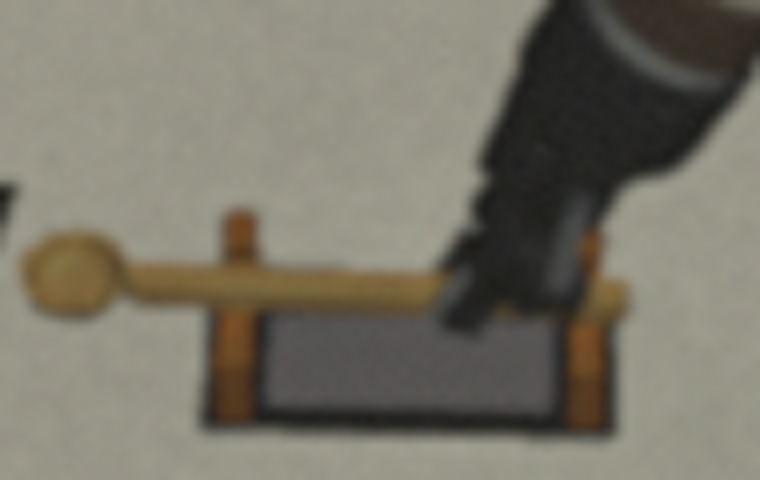

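View pics/c16.png

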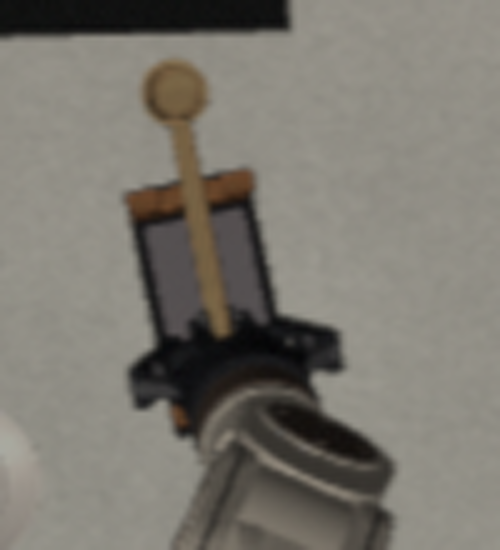

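The spoon is held: gap 0.143, and the fingers straddle the handle at side px (337,232). I lift straight up, then compute the entry pose from the rigid spoon-in-tool relation.

```bash
python3 - <<'E'
from h import *
s,R=st(); np.savez("grasp.npz",p=s["position"],R=R)
E
python3 -m crank '[{"gripper":0,"offset":[-0.006,0,-0.013],"delta_rot":[0,0,0]},{"gripper":0,"offset":[-0.016,0,-0.033],"delta_rot":[0,0,0]},{"gripper":0,"offset":[-0.03,0,-0.064],"delta_rot":[0,0,0]},{"gripper":0,"offset":[-0.046,0,-0.098],"delta_rot":[0,0,0]},{"gripper":0,"offset":[-0.062,0,-0.132],"delta_rot":[0,0,0]},{"gripper":0,"offset":[-0.072,0,-0.154],"delta_rot":[0,0,0]},{"gripper":0,"offset":[-0.0762,0,-0.163],"delta_rot":[0,0,0]},{"gripper":0,"offset":[-0.0762,0,-0.163],"delta_rot":[0,0,0]}]'
cat >> h.py <<'E'
# spoon relation
def spoonrel(mid=(569.2,-159.8,39.),yaw=.17):
    g=np.load("grasp.npz"); Rs=Ro.from_euler("z",yaw).as_matrix()
    return g["R"].T@(np.array(mid)-g["p"]), g["R"].T@Rs   # mid in tool, spoon R in tool
TK=np.array([498.0,210.3,0.]); TY=np.radians(3.8)
def tank(p): return TK+Ro.from_euler("z",TY).as_matrix()@np.array(p,float)
def Rsp(yaw,lean): # spoon orientation, lean from upright in deg (90=horizontal)
    return Ro.from_euler("z",yaw).as_matrix()@Ro.from_euler("y",np.radians(90-lean)).as_matrix()
def tcp_for_tip(tip,Rs):
    m,Q=spoonrel(); R=Rs@Q.T; mid=np.array(tip)-Rs@[117,0,4]; return mid-R@m,R
def tipnow():
    s,R=st(); m,Q=spoonrel(); Rs=R@Q; mid=s["position"]+R@m; return mid,mid+Rs@[117,0,4],Rs
E
python3 - <<'E'
from h import *
import cv2
mid,tip,Rs=tipnow(); print(mid,tip)
print("mid px",proj("side",mid),proj("top",mid),"tip px",proj("side",tip),proj("top",tip))
for n in("side","top"):cv2.imwrite(f"pics/{n}6.png",imaging.snapshot(n))
p,R=tcp_for_tip(tank([0,0,190]),Rsp(TY,40)); print(p,R[:,2]); go(p,R)
E
```

```text
t 8.72 pos [ 527.  -166.4   17.1] z [ 0.418  0.07  -0.906] x [-0.893 -0.152 -0.423] F [-2.9  0.5  6.3] M [0.04 0.66 0.01] gap 0.136 q [-0.45  0.33 -0.6   0.28  0.25 -0.57]
time_s: 9.72
position: [527.1, -166.1, 196.5]
eef_rot: [0.216, -0.082, 0.973, 0.018]
contact_force: [0.1, 0.6, -0.3]
finger_gap: 0.136
t 9.72 pos [ 527.1 -166.1  196.5] z [ 0.417  0.07  -0.906] x [-0.893 -0.153 -0.423] F [ 0.1  0.6 -0.3] M [-0.08  0.5  -0.02] gap 0.136 q [-0.45  0.08 -0.34  0.79  0.25 -0.57]
[ 569.29067604 -159.49812482  218.44093502] [ 684.60153477 -139.68311169  222.41222106]
mid px [[319.06601747 186.831746  ]] [[342.82296519 203.63985754]] tip px [[276.73394559 184.4310227 ]] [[334.78412917 162.69347165]]
[375.73146104 202.79953968 295.66205652] [-0.42085045 -0.02985102 -0.90663875]
off m [ 0.0361  0.3886 -0.1277] rot [0.0025 0.8692 0.1055]
```

View pics/side6.png

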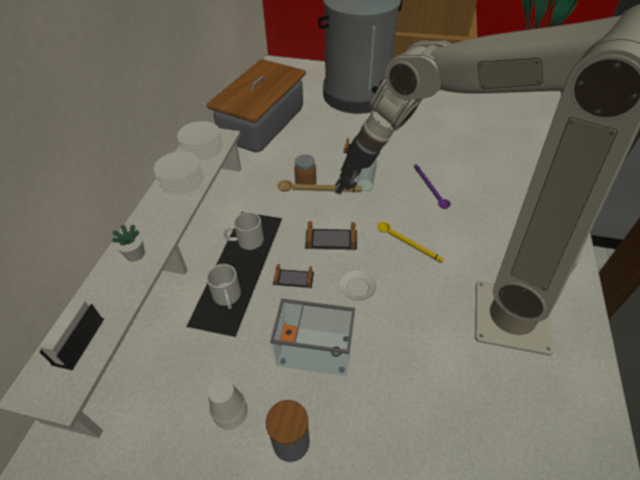

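View pics/top6.png

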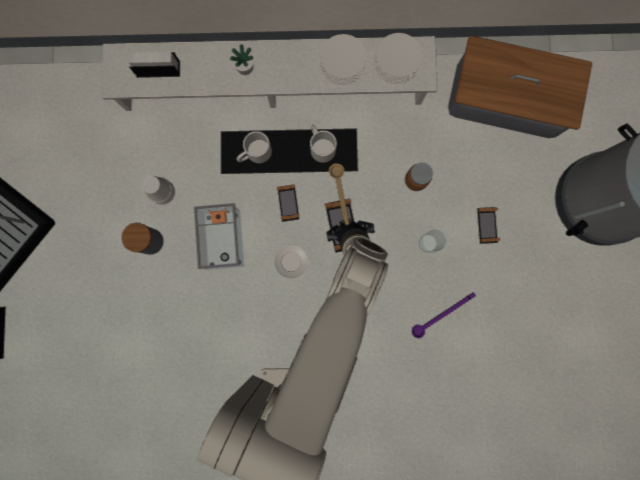

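The spoon came up level. The tip is seen at side (278,186) and predicted at (277,184). I move above the tank's opening, leaning 40°.

```bash
python3 -m crank '[{"gripper":0,"offset":[0.001,0.012,-0.008],"delta_rot":[0,0.02,0.003]},{"gripper":0,"offset":[0.004,0.04,-0.022],"delta_rot":[0,0.06,0.01]},{"gripper":0,"offset":[0.008,0.08,-0.04],"delta_rot":[0,0.14,0.02]},{"gripper":0,"offset":[0.012,0.12,-0.056],"delta_rot":[0.001,0.23,0.03]},{"gripper":0,"offset":[0.016,0.165,-0.07],"delta_rot":[0.001,0.33,0.042]},{"gripper":0,"offset":[0.02,0.21,-0.084],"delta_rot":[0.001,0.43,0.055]},{"gripper":0,"offset":[0.024,0.255,-0.096],"delta_rot":[0.002,0.54,0.068]},{"gripper":0,"offset":[0.028,0.3,-0.107],"delta_rot":[0.002,0.65,0.08]},{"gripper":0,"offset":[0.032,0.34,-0.117],"delta_rot":[0.002,0.75,0.092]},{"gripper":0,"offset":[0.034,0.37,-0.124],"delta_rot":[0.002,0.83,0.1]},{"gripper":0,"offset":[0.036,0.385,-0.127],"delta_rot":[0.0025,0.865,0.105]},{"gripper":0,"offset":[0.0361,0.3886,-0.1277],"delta_rot":[0.0025,0.8692,0.1055]},{"gripper":0,"offset":[0.0361,0.3886,-0.1277],"delta_rot":[0.0025,0.8692,0.1055]},{"gripper":0,"offset":[0.0361,0.3886,-0.1277],"delta_rot":[0.0025,0.8692,0.1055]}]'
python3 - <<'E'
from h import *
import cv2
np.set_printoptions(precision=2,suppress=True)
mid,tip,Rs=tipnow(); print(mid,tip,"lean",np.degrees(np.arccos(-Rs[2,0])))
print("tip px",proj("side",tip),proj("top",tip),"tail",proj("side",mid-117*Rs[:,0]),proj("top",mid-117*Rs[:,0]))
for n in("side","top"):cv2.imwrite(f"pics/{n}7.png",imaging.snapshot(n))
a=cv2.imread("pics/side7.png")[190:390,250:450];cv2.imwrite("pics/c17.png",cv2.resize(a,None,fx=3,fy=3,interpolation=cv2.INTER_CUBIC))
a=cv2.imread("pics/top7.png")[170:320,170:320];cv2.imwrite("pics/c18.png",cv2.resize(a,None,fx=4,fy=4,interpolation=cv2.INTER_CUBIC))
p,R=tcp_for_tip(tank([0,0,190]),Rsp(TY,40)); go(p,R)
E
```

```text
time_s: 11.58
position: [376.4, 201.7, 297.2]
eef_rot: [-0.214, -0.031, 0.976, -0.009]
contact_force: [0.4, -0.0, -0.2]
finger_gap: 0.135
t 11.57 pos [376.4 201.7 297.2] z [-0.42 -0.03 -0.91] x [-0.91 -0.06  0.42] F [ 0.4 -0.  -0.2] M [ 0.07 -0.45 -0.04] gap 0.135 q [0.39 0.42 0.37 1.93 0.13 0.3 ]
[420.62 203.91 278.76] [499.08 208.92 192.02] lean 40.23027947788474
tip px [[312.24 308.7 ]] [[212.14 232.38]] tail [[388.58 270.38]] [[202.1  286.78]]
off m [-0.  0.  0.] rot [-0.  0. -0.]
```

View pics/c17.png

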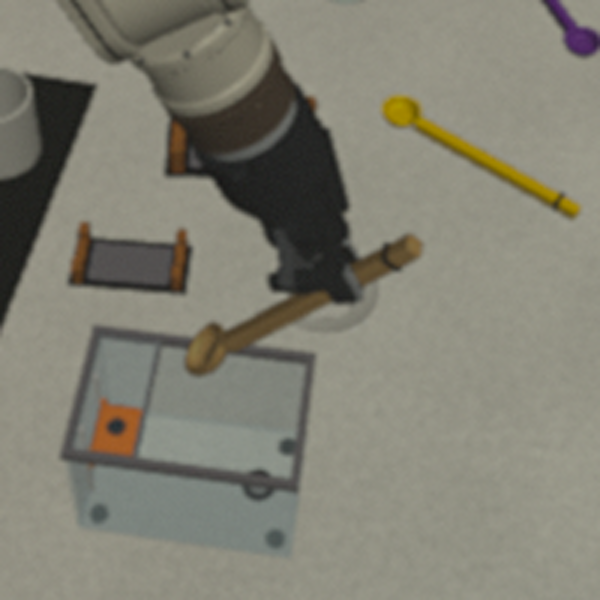

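View pics/c18.png

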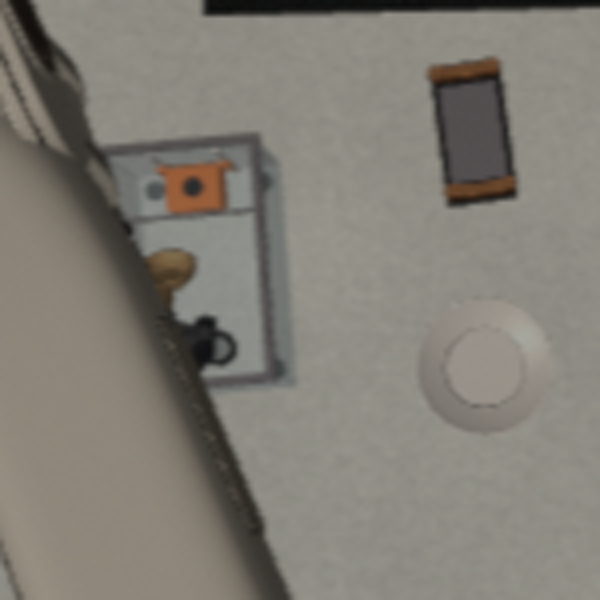

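Run:
```python
from h import *
import cv2
np.set_printoptions(precision=2,suppress=True)
mid,tip,Rs=tipnow()
b=mid+Rs@[95,0,0]; print(proj("side",b)*3-[750,570],proj("top",b)*4-680)
# outline of bowl rim and tail
t=np.linspace(0,2*np.pi,60)
im=cv2.imread("pics/c17.png"); im2=cv2.imread("pics/c18.png")
for z,c in((7,(0,255,0)),(-7,(255,0,0))):
    pts=np.array([mid+Rs@[95+22*np.cos(a),22*np.sin(a),z] for a in t])
    h=np.array([mid+Rs@[x,y,z] for x in(-117,) for y in(-7,7)])
    for X in np.r_[pts,h]:
        u=proj("side",X)[0]*3-[750,570]; cv2.circle(im,tuple(int(v) for v in u),1,c,-1)
        u=proj("top",X)[0]*4-680; cv2.circle(im2,tuple(int(v) for v in u),1,c,-1)
cv2.imwrite("pics/c19.png",np.hstack([cv2.resize(im[200:420,150:450],None,fx=1.6,fy=1.6),cv2.resize(im2[180:400,90:290],None,fx=1.6,fy=1.6)]))
```

```text
t 11.68 pos [376.4 201.8 297.2] z [-0.42 -0.03 -0.91] x [-0.91 -0.06  0.42] F [ 0.6  0.3 -0.8] M [ 0.04 -0.45  0.01] gap 0.138 q [0.39 0.42 0.37 1.93 0.13 0.3 ]
[[209.01 349.15]] [[165.92 271.9 ]]
```

View pics/c19.png

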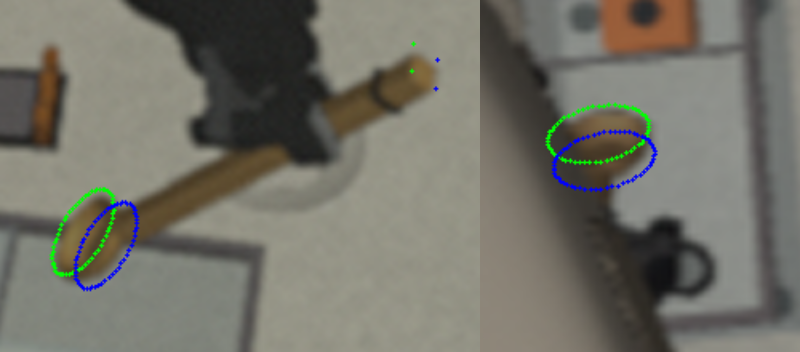

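The overlay of the predicted bowl matches both views to within a pixel or two. Next I compute the entry waypoints with a fixed orientation.

Run:
```python
from h import *
for t in([0,1,140],[0,1,100],[30,1,90],[54,1,84],[54,1,70],[54,1,33.5]):
    p,R=tcp_for_tip(tank(t),Rsp(TY,40)); print(t); go(p,R)
```

```text
[0, 1, 140]
off m [-0.021   0.0022  0.047 ] rot [-0.0005  0.0038 -0.0016]
[0, 1, 100]
off m [-0.0377  0.0023  0.0833] rot [-0.0005  0.0038 -0.0016]
[30, 1, 90]
off m [-0.0692  0.0024  0.0799] rot [-0.0005  0.0038 -0.0016]
[54, 1, 84]
off m [-0.0935  0.0024  0.0753] rot [-0.0005  0.0038 -0.0016]
[54, 1, 70]
off m [-0.0993  0.0025  0.088 ] rot [-0.0005  0.0038 -0.0016]
[54, 1, 33.5]
off m [-0.1146  0.0026  0.1212] rot [-0.0005  0.0038 -0.0016]
```

```bash
python3 -m crank '[{"gripper":0,"offset":[-0.006,0.001,0.014],"delta_rot":[0,0.004,-0.0015]},{"gripper":0,"offset":[-0.014,0.0022,0.031],"delta_rot":[0,0.004,-0.0015]},{"gripper":0,"offset":[-0.021,0.0022,0.047],"delta_rot":[0,0.004,-0.0015]},{"gripper":0,"offset":[-0.028,0.0023,0.062],"delta_rot":[0,0.004,-0.0015]},{"gripper":0,"offset":[-0.034,0.0023,0.075],"delta_rot":[0,0.004,-0.0015]},{"gripper":0,"offset":[-0.0377,0.0023,0.0833],"delta_rot":[0,0.004,-0.0015]},{"gripper":0,"offset":[-0.0377,0.0023,0.0833],"delta_rot":[0,0.004,-0.0015]}]'
python3 - <<'E'
from h import *
import cv2
np.set_printoptions(precision=2,suppress=True)
mid,tip,Rs=tipnow(); print("tip",tip,"tank",Ro.from_euler("z",-TY).as_matrix()@(tip-TK))
for n in("side","top"):cv2.imwrite(f"pics/{n}8.png",imaging.snapshot(n))
a=cv2.imread("pics/side8.png")[250:390,250:400];a=cv2.resize(a,None,fx=4,fy=4,interpolation=cv2.INTER_CUBIC)
t=np.linspace(0,2*np.pi,60)
cv2.imwrite("pics/c20.png",a)
for t in([30,1,90],[54,1,84],[54,1,70],[54,1,33.5]):
    p,R=tcp_for_tip(tank(t),Rsp(TY,40)); print(t); go(p,R)
E
```

```text
time_s: 12.55
position: [375.1, 204.3, 204.6]
eef_rot: [-0.217, -0.033, 0.976, -0.009]
contact_force: [-0.2, 0.1, -1.4]
finger_gap: 0.135
t 12.55 pos [375.1 204.3 204.6] z [-0.42 -0.03 -0.91] x [-0.9  -0.06  0.42] F [-0.2  0.1 -1.4] M [ 0.01 -0.45 -0.04] gap 0.135 q [0.4  0.45 0.18 1.71 0.14 0.3 ]
tip [497.1  211.81  98.58] tank [-0.8   1.57 98.58]
[30, 1, 90]
off m [-0.03 -0.   -0.  ] rot [-0. -0.  0.]
[54, 1, 84]
off m [-0.06 -0.   -0.01] rot [-0. -0.  0.]
[54, 1, 70]
off m [-0.06 -0.    0.  ] rot [-0. -0.  0.]
[54, 1, 33.5]
off m [-0.08 -0.    0.04] rot [-0. -0.  0.]
```

View pics/c20.png

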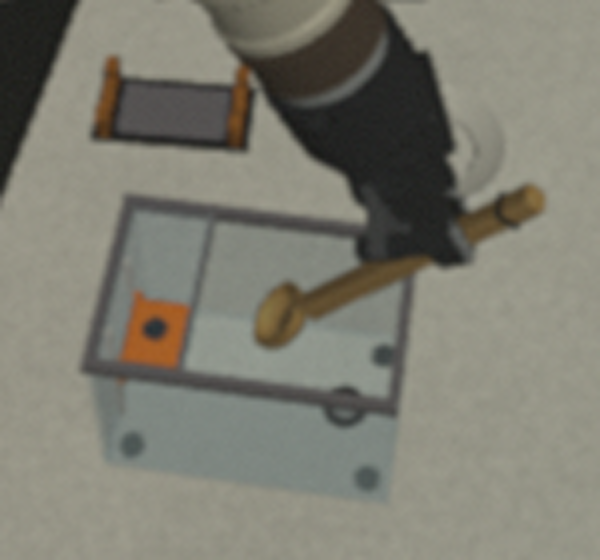

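```bash
python3 -m crank '[{"gripper":0,"offset":[-0.01,0,-0.001],"delta_rot":[0,0,0]},{"gripper":0,"offset":[-0.021,0,-0.002],"delta_rot":[0,0,0]},{"gripper":0,"offset":[-0.0315,0,-0.0034],"delta_rot":[0,0,0]},{"gripper":0,"offset":[-0.042,0,-0.0055],"delta_rot":[0,0,0]},{"gripper":0,"offset":[-0.052,0,-0.0072],"delta_rot":[0,0,0]},{"gripper":0,"offset":[-0.056,0,-0.008],"delta_rot":[0,0,0]},{"gripper":0,"offset":[-0.056,0,-0.008],"delta_rot":[0,0,0]}]'
python3 - <<'E'
from h import *
import cv2
np.set_printoptions(precision=2,suppress=True)
mid,tip,Rs=tipnow(); print("tip",tip,"tank",Ro.from_euler("z",-TY).as_matrix()@(tip-TK))
for n in("side","top"):cv2.imwrite(f"pics/{n}9.png",imaging.snapshot(n))
a=cv2.imread("pics/side9.png")[270:390,260:380];a=cv2.resize(a,None,fx=5,fy=5,interpolation=cv2.INTER_CUBIC)
cv2.imwrite("pics/c21.png",a)
a=cv2.imread("pics/top9.png")[190:290,180:280];a=cv2.resize(a,None,fx=5,fy=5,interpolation=cv2.INTER_CUBIC)
cv2.imwrite("pics/c22.png",a)
E
```

```text
time_s: 13.52
position: [429.7, 208.1, 188.5]
eef_rot: [-0.217, -0.033, 0.976, -0.009]
contact_force: [-0.2, -0.0, -1.4]
finger_gap: 0.134
t 13.53 pos [429.7 208.1 188.5] z [-0.42 -0.03 -0.91] x [-0.9  -0.06  0.42] F [-0.2 -0.  -1.4] M [ 0.03 -0.37  0.05] gap 0.134 q [0.37 0.57 0.32 1.75 0.12 0.28]
tip [551.72 215.65  82.65] tank [53.96  1.78 82.65]
```

View pics/c21.png

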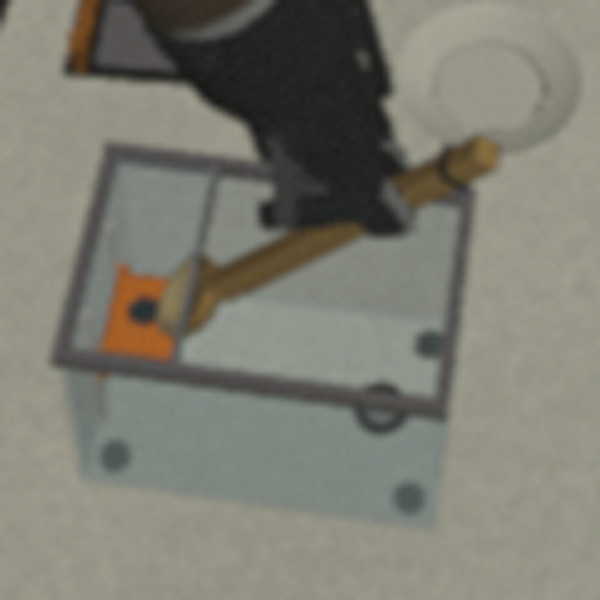

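View pics/c22.png

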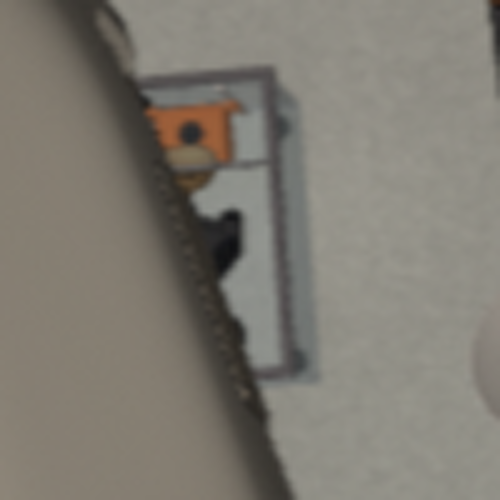

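The bowl end is under the cover and just above the float (tip near crop (165,310)), with no contact force. I press down in stages.

```bash
python3 -m crank '[{"gripper":0,"offset":[-0.0013,0,0.0027],"delta_rot":[0,0,0]},{"gripper":0,"offset":[-0.0025,0,0.0054],"delta_rot":[0,0,0]},{"gripper":0,"offset":[-0.0038,0,0.0082],"delta_rot":[0,0,0]},{"gripper":0,"offset":[-0.005,0,0.0109],"delta_rot":[0,0,0]},{"gripper":0,"offset":[-0.0063,0,0.0136],"delta_rot":[0,0,0]}]'; python3 -m crank '[{"gripper":0,"offset":[-0.0013,0,0.0027],"delta_rot":[0,0,0]},{"gripper":0,"offset":[-0.0025,0,0.0054],"delta_rot":[0,0,0]},{"gripper":0,"offset":[-0.0038,0,0.0082],"delta_rot":[0,0,0]},{"gripper":0,"offset":[-0.005,0,0.0109],"delta_rot":[0,0,0]},{"gripper":0,"offset":[-0.0063,0,0.0136],"delta_rot":[0,0,0]}]'
python3 - <<'E'
from h import *
import cv2
np.set_printoptions(precision=2,suppress=True)
mid,tip,Rs=tipnow(); print("tip",tip,"tank",Ro.from_euler("z",-TY).as_matrix()@(tip-TK))
cv2.imwrite("pics/side10.png",imaging.snapshot("side"))
a=cv2.imread("pics/side10.png")[270:390,260:380];a=cv2.resize(a,None,fx=5,fy=5,interpolation=cv2.INTER_CUBIC)
cv2.imwrite("pics/c23.png",a)
E
```

```text
time_s: 14.25
position: [429.2, 208.1, 173.8]
eef_rot: [-0.217, -0.033, 0.976, -0.009]
contact_force: [-1.9, -0.3, 1.5]
finger_gap: 0.133
time_s: 14.88
position: [429.4, 208.1, 158.5]
eef_rot: [-0.217, -0.033, 0.976, -0.009]
contact_force: [-2.1, -0.2, 2.0]
finger_gap: 0.138
t 14.88 pos [429.4 208.1 158.5] z [-0.42 -0.03 -0.91] x [-0.9  -0.06  0.42] F [-2.1 -0.2  2. ] M [ 0.1   0.09 -0.04] gap 0.138 q [0.37 0.58 0.27 1.68 0.12 0.28]
tip [551.52 215.65  52.7 ] tank [53.76  1.79 52.7 ]
```

View pics/c23.png

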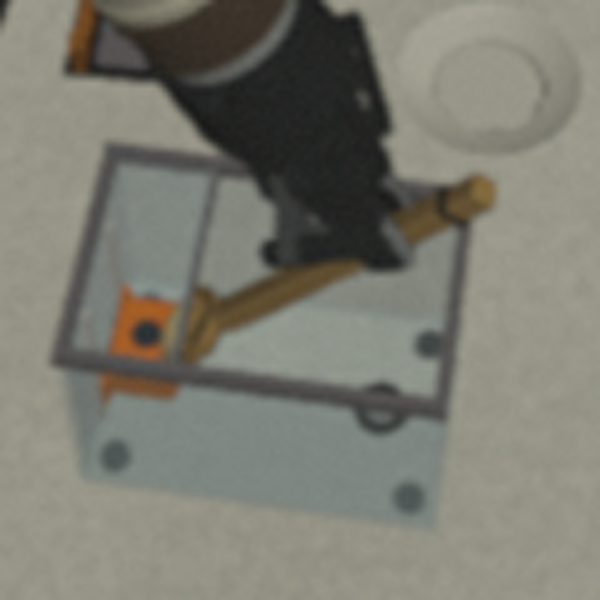

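```bash
python3 -m crank '[{"gripper":0,"offset":[-0.0013,0,0.0027],"delta_rot":[0,0,0]},{"gripper":0,"offset":[-0.0025,0,0.0054],"delta_rot":[0,0,0]},{"gripper":0,"offset":[-0.0038,0,0.0082],"delta_rot":[0,0,0]},{"gripper":0,"offset":[-0.005,0,0.0109],"delta_rot":[0,0,0]}]'; python3 -m crank '[{"gripper":0,"offset":[-0.0008,0,0.0018],"delta_rot":[0,0,0]},{"gripper":0,"offset":[-0.0008,0,0.0018],"delta_rot":[0,0,0]}]';  python3 -m crank '[{"gripper":0,"offset":[-0.0008,0,0.0018],"delta_rot":[0,0,0]},{"gripper":0,"offset":[-0.0008,0,0.0018],"delta_rot":[0,0,0]}]'
```

```text
time_s: 15.42
position: [429.4, 208.0, 146.6]
eef_rot: [-0.217, -0.033, 0.976, -0.009]
contact_force: [-1.8, -1.2, 2.2]
finger_gap: 0.134
time_s: 15.68
position: [429.5, 208.0, 144.6]
eef_rot: [-0.216, -0.033, 0.976, -0.009]
contact_force: [-1.2, 0.7, 0.4]
finger_gap: 0.138
time_s: 15.92
position: [429.4, 208.0, 142.7]
eef_rot: [-0.216, -0.033, 0.976, -0.009]
contact_force: [0.4, 0.5, 1.4]
finger_gap: 0.133
```

```bash
for i in 1; do python3 -m crank '[{"gripper":0,"offset":[-0.0008,0,0.0018],"delta_rot":[0,0,0]},{"gripper":0,"offset":[-0.0008,0,0.0018],"delta_rot":[0,0,0]}]'; done;  python3 -m crank '[{"gripper":0,"offset":[-0.0004,0,0.0009],"delta_rot":[0,0,0]},{"gripper":0,"offset":[-0.0004,0,0.0009],"delta_rot":[0,0,0]}]';python3 -m crank '[{"gripper":0,"offset":[-0.0004,0,0.0009],"delta_rot":[0,0,0]},{"gripper":0,"offset":[-0.0004,0,0.0009],"delta_rot":[0,0,0]}]'
```

```text
time_s: 16.18
position: [429.3, 208.0, 140.7]
eef_rot: [-0.217, -0.033, 0.976, -0.009]
contact_force: [-0.4, 0.1, 1.0]
finger_gap: 0.135
time_s: 16.42
position: [429.3, 208.0, 139.8]
eef_rot: [-0.217, -0.033, 0.976, -0.009]
contact_force: [-1.1, -1.0, 2.3]
finger_gap: 0.136
time_s: 16.68
position: [428.9, 207.9, 139.2]
eef_rot: [-0.217, -0.033, 0.976, -0.009]
contact_force: [-2.3, 0.8, 3.7]
finger_gap: 0.141
```

```bash
python3 -m crank '[{"gripper":0,"offset":[-0.0004,0,0.0009],"delta_rot":[0,0,0]},{"gripper":0,"offset":[-0.0004,0,0.0009],"delta_rot":[0,0,0]}]';python3 - <<'E'
from h import *
import cv2
np.set_printoptions(precision=2,suppress=True)
mid,tip,Rs=tipnow(); print("tip",tip,"tank",Ro.from_euler("z",-TY).as_matrix()@(tip-TK))
cv2.imwrite("pics/side11.png",imaging.snapshot("side"))
a=cv2.imread("pics/side11.png")[270:390,260:380];a=cv2.resize(a,None,fx=5,fy=5,interpolation=cv2.INTER_CUBIC)
cv2.imwrite("pics/c24.png",a)
E
```

```text
time_s: 16.92
position: [428.5, 207.9, 138.7]
eef_rot: [-0.217, -0.033, 0.976, -0.009]
contact_force: [-2.2, 0.2, 5.8]
finger_gap: 0.132
t 16.93 pos [428.5 207.9 138.7] z [-0.42 -0.03 -0.91] x [-0.9  -0.06  0.42] F [-2.2  0.2  5.8] M [-0.02  0.59 -0.03] gap 0.132 q [0.37 0.59 0.24 1.63 0.12 0.28]
tip [550.48 215.52  32.77] tank [52.71  1.73 32.77]
```

View pics/c24.png

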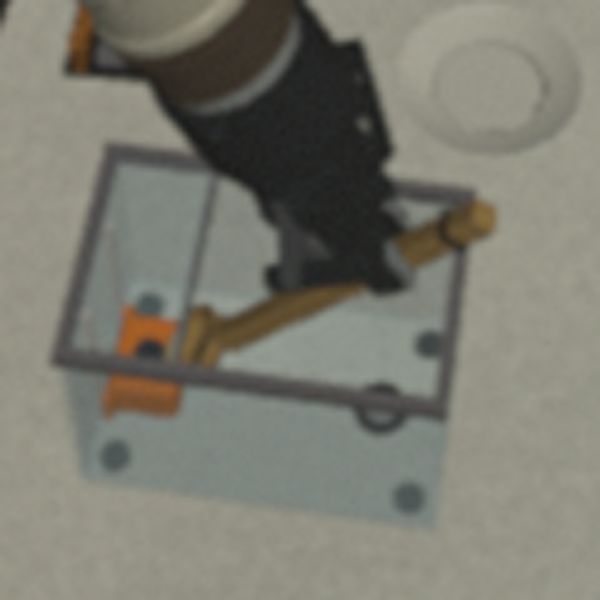

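The float is against the stop: tip z≈33, and the force rises with each step. I add one more small push for a clear margin.

```bash
python3 -m crank '[{"gripper":0,"offset":[-0.0007,0,0.0013],"delta_rot":[0,0,0]},{"gripper":0,"offset":[-0.0007,0,0.0013],"delta_rot":[0,0,0]},{"gripper":0,"offset":[-0.0007,0,0.0013],"delta_rot":[0,0,0]}]';python3 - <<'E'
from h import *
import time
for i in range(3): st()
E
```

```text
time_s: 17.35
position: [427.9, 208.0, 138.2]
eef_rot: [-0.218, -0.033, 0.975, -0.009]
contact_force: [-6.2, -0.4, 11.9]
finger_gap: 0.133
t 17.35 pos [427.9 208.  138.2] z [-0.424 -0.031 -0.905] x [-0.903 -0.06   0.425] F [-6.2 -0.4 11.9] M [-0.1   1.17  0.  ] gap 0.133 q [0.37 0.59 0.23 1.63 0.12 0.28]
t 17.35 pos [427.9 208.  138.2] z [-0.424 -0.031 -0.905] x [-0.903 -0.06   0.425] F [-6.2 -0.4 11.9] M [-0.1   1.17  0.  ] gap 0.133 q [0.37 0.59 0.23 1.63 0.12 0.28]
t 17.35 pos [427.9 208.  138.2] z [-0.424 -0.031 -0.905] x [-0.903 -0.06   0.425] F [-6.2 -0.4 11.9] M [-0.1   1.17  0.  ] gap 0.133 q [0.37 0.59 0.23 1.63 0.12 0.28]
```

The stop is felt firmly at about 12–13 N. I retract along the same path: up, back under the cover, out.

```bash
python3 -m crank '[{"gripper":0,"offset":[0.002,0,-0.004],"delta_rot":[0,0,0]},{"gripper":0,"offset":[0.006,0,-0.013],"delta_rot":[0,0,0]},{"gripper":0,"offset":[0.012,0,-0.026],"delta_rot":[0,0,0]},{"gripper":0,"offset":[0.018,0,-0.039],"delta_rot":[0,0,0]},{"gripper":0,"offset":[0.021,0,-0.0455],"delta_rot":[0,0,0]},{"gripper":0,"offset":[0.026,0,-0.047],"delta_rot":[0,0,0]},{"gripper":0,"offset":[0.037,0,-0.0455],"delta_rot":[0,0,0]},{"gripper":0,"offset":[0.05,0,-0.043],"delta_rot":[0,0,0]},{"gripper":0,"offset":[0.065,0,-0.041],"delta_rot":[0,0,0]},{"gripper":0,"offset":[0.076,0,-0.0398],"delta_rot":[0,0,0]},{"gripper":0,"offset":[0.078,0,-0.0395],"delta_rot":[0,0,0]},{"gripper":0,"offset":[0.083,0,-0.051],"delta_rot":[0,0,0]},{"gripper":0,"offset":[0.092,0,-0.07],"delta_rot":[0,0,0]},{"gripper":0,"offset":[0.102,0,-0.093],"delta_rot":[0,0,0]},{"gripper":0,"offset":[0.111,0,-0.113],"delta_rot":[0,0,0]},{"gripper":0,"offset":[0.1155,0,-0.1225],"delta_rot":[0,0,0]},{"gripper":0,"offset":[0.1155,0,-0.1225],"delta_rot":[0,0,0]},{"gripper":0,"offset":[0.1155,0,-0.1225],"delta_rot":[0,0,0]}]'
python3 - <<'E'
from h import *
import cv2
np.set_printoptions(precision=2,suppress=True)
mid,tip,Rs=tipnow(); print("tip",tip,"lean",np.degrees(np.arccos(-Rs[2,0])))
S=imaging.snapshot("side");T=imaging.snapshot("top")
cv2.imwrite("pics/side12.png",S);cv2.imwrite("pics/top12.png",T)
a=cv2.resize(S[230:390,250:410],None,fx=3.75,fy=3.75,interpolation=cv2.INTER_CUBIC)
t=np.linspace(0,2*np.pi,60)
for z,c in((7,(0,255,0)),(-7,(255,0,0))):
    pts=[mid+Rs@[95+22*np.cos(x),22*np.sin(x),z] for x in t]+[mid+Rs@[-117,y,z] for y in(-7,7)]
    for X in pts:
        u=(proj("side",X)[0]-[250,230]+.5)*3.75; cv2.circle(a,tuple(int(v) for v in u),1,c,-1)
cv2.imwrite("pics/c25.png",a)
cv2.imwrite("pics/c26.png",cv2.resize(T[190:290,180:280],None,fx=5,fy=5,interpolation=cv2.INTER_CUBIC))
E
```

```text
time_s: 19.6
position: [376.5, 204.7, 295.6]
eef_rot: [-0.217, -0.033, 0.976, -0.009]
contact_force: [-0.9, -0.6, -0.0]
finger_gap: 0.136
t 19.6 pos [376.5 204.7 295.6] z [-0.42 -0.03 -0.91] x [-0.9  -0.06  0.42] F [-0.9 -0.6 -0. ] M [ 0.06 -0.53 -0.01] gap 0.136 q [0.4  0.43 0.37 1.94 0.14 0.3 ]
tip [498.45 212.25 189.61] lean 39.853963123129546
```

View pics/c25.png

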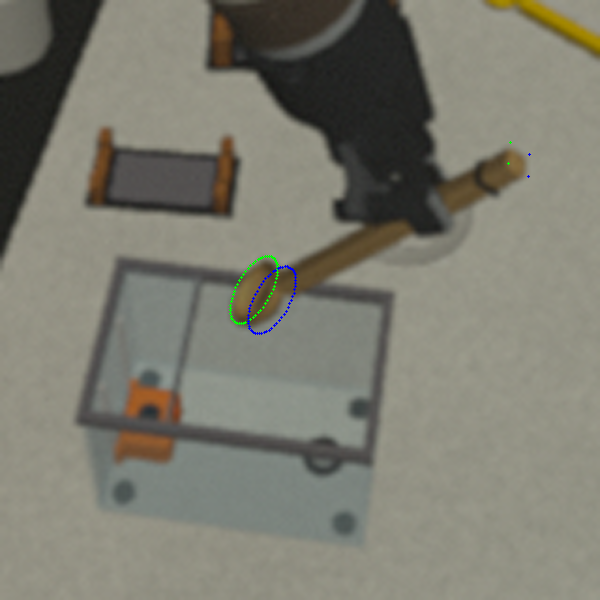

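View pics/c26.png

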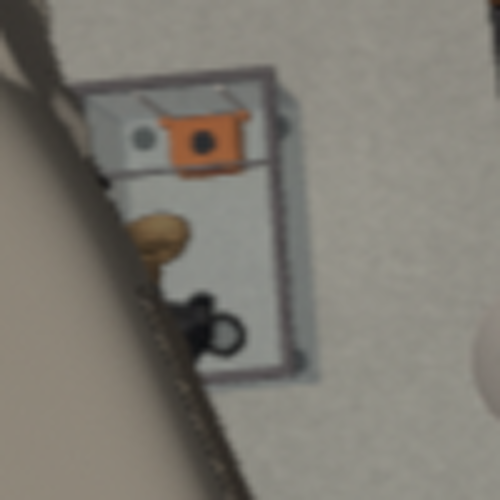

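Run:
```python
from h import *
x,r=tri(cr((149,412),3.75,250,230),cr((203,142),5,180,190)); print("dot",x,r)
g=np.load("grasp.npz"); p=g["p"]+[0,0,180]; go(p,g["R"])
```

```text
dot [561.48818858 214.78139918  33.71199799] [ 0.05041732  0.00960423 -0.00758382 -0.06261428]
off m [-0.1558 -0.3801  0.0371] rot [-0.002  -0.8753 -0.104 ]
```

The float dot now triangulates to z=33.7, so the float is down. The spoon hasn't slipped and the tank hasn't moved. I return above the rest.

```bash
python3 -m crank '[{"gripper":0,"offset":[-0.005,-0.012,0.001],"delta_rot":[0,-0.025,-0.003]},{"gripper":0,"offset":[-0.016,-0.04,0.004],"delta_rot":[0,-0.085,-0.01]},{"gripper":0,"offset":[-0.032,-0.078,0.0076],"delta_rot":[0,-0.18,-0.021]},{"gripper":0,"offset":[-0.05,-0.122,0.012],"delta_rot":[-0.0005,-0.28,-0.033]},{"gripper":0,"offset":[-0.068,-0.166,0.0162],"delta_rot":[-0.001,-0.38,-0.045]},{"gripper":0,"offset":[-0.086,-0.21,0.0205],"delta_rot":[-0.001,-0.48,-0.057]},{"gripper":0,"offset":[-0.104,-0.254,0.0248],"delta_rot":[-0.001,-0.585,-0.07]},{"gripper":0,"offset":[-0.122,-0.298,0.029],"delta_rot":[-0.0015,-0.69,-0.082]},{"gripper":0,"offset":[-0.139,-0.339,0.0331],"delta_rot":[-0.002,-0.78,-0.093]},{"gripper":0,"offset":[-0.15,-0.366,0.0357],"delta_rot":[-0.002,-0.845,-0.1]},{"gripper":0,"offset":[-0.155,-0.378,0.0369],"delta_rot":[-0.002,-0.873,-0.1037]},{"gripper":0,"offset":[-0.1558,-0.3801,0.0371],"delta_rot":[-0.002,-0.8753,-0.104]},{"gripper":0,"offset":[-0.1558,-0.3801,0.0371],"delta_rot":[-0.002,-0.8753,-0.104]},{"gripper":0,"offset":[-0.1558,-0.3801,0.0371],"delta_rot":[-0.002,-0.8753,-0.104]}]'
python3 - <<'E'
from h import *
import cv2
mid,tip,Rs=tipnow(); print("mid",mid,"tip",tip,"px",proj("side",tip),proj("side",mid-117*Rs[:,0]))
S=imaging.snapshot("side");T=imaging.snapshot("top")
cv2.imwrite("pics/side13.png",S);cv2.imwrite("pics/top13.png",T)
a=cv2.resize(S[140:290,260:410],None,fx=4,fy=4,interpolation=cv2.INTER_CUBIC)
t=np.linspace(0,2*np.pi,60)
for z,c in((7,(0,255,0)),(-7,(255,0,0))):
    pts=[mid+Rs@[95+22*np.cos(x),22*np.sin(x),z] for x in t]+[mid+Rs@[-117,y,z] for y in(-7,7)]
    for X in pts:
        u=(proj("side",X)[0]-[260,140]+.5)*4; cv2.circle(a,tuple(int(v) for v in u),1,c,-1)
cv2.imwrite("pics/c27.png",a)
g=np.load("grasp.npz")
for h in(60,15,4,0): go(g["p"]+[0,0,h],g["R"])
E
```

```text
time_s: 21.45
position: [528.0, -165.3, 198.3]
eef_rot: [0.217, -0.083, 0.972, 0.018]
contact_force: [-0.6, 0.0, -0.8]
finger_gap: 0.136
t 21.45 pos [ 528.  -165.3  198.3] z [ 0.419  0.071 -0.905] x [-0.892 -0.154 -0.425] F [-0.6  0.  -0.8] M [-0.07  0.53 -0.05] gap 0.136 q [-0.44  0.08 -0.34  0.79  0.25 -0.57]
mid [ 570.08380981 -158.61463422  220.36294204] tip [ 685.35340967 -138.61973971  224.62011722] px [[276.29254202 184.05107964]] [[361.28467788 187.85375098]]
off m [ 0.0525 -0.0007  0.1092] rot [0.0008 0.0022 0.0014]
off m [ 0.0716 -0.0007  0.1499] rot [0.0008 0.0022 0.0014]
off m [ 0.0763 -0.0007  0.1599] rot [0.0008 0.0022 0.0014]
off m [ 0.078  -0.0007  0.1635] rot [0.0008 0.0022 0.0014]
```

View pics/c27.png

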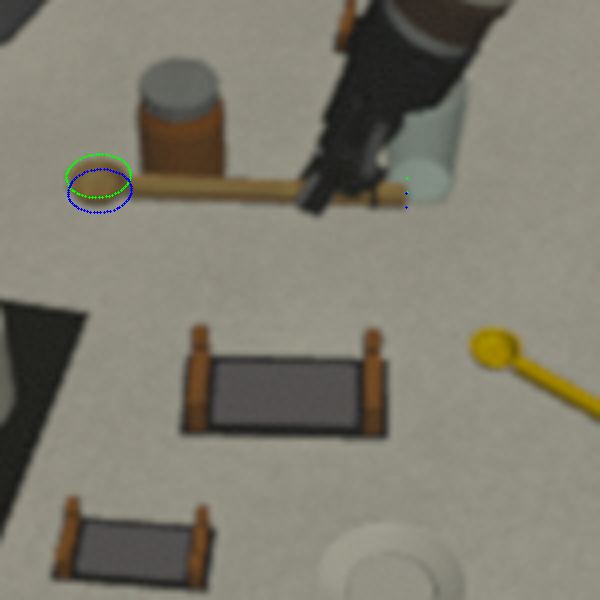

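The predicted outline still matches the spoon. I lower to 4 mm above, then ease down while checking force.

```bash
python3 -m crank '[{"gripper":0,"offset":[0.008,0,0.016],"delta_rot":[0,0,0]},{"gripper":0,"offset":[0.022,-0.0005,0.046],"delta_rot":[0.0008,0.002,0.001]},{"gripper":0,"offset":[0.038,-0.0007,0.079],"delta_rot":[0.0008,0.002,0.001]},{"gripper":0,"offset":[0.0525,-0.0007,0.1092],"delta_rot":[0.0008,0.002,0.0014]},{"gripper":0,"offset":[0.064,-0.0007,0.134],"delta_rot":[0.0008,0.002,0.0014]},{"gripper":0,"offset":[0.0716,-0.0007,0.1499],"delta_rot":[0.0008,0.002,0.0014]},{"gripper":0,"offset":[0.075,-0.0007,0.157],"delta_rot":[0.0008,0.002,0.0014]},{"gripper":0,"offset":[0.0763,-0.0007,0.1599],"delta_rot":[0.0008,0.002,0.0014]},{"gripper":0,"offset":[0.0763,-0.0007,0.1599],"delta_rot":[0.0008,0.002,0.0014]}]'
python3 - <<'E'
from h import *
mid,tip,Rs=tipnow(); print("mid",mid,"tip",tip)
g=np.load("grasp.npz")
for h in(2,0): go(g["p"]+[0,0,h],g["R"])
E
```

```text
time_s: 22.68
position: [527.1, -167.3, 21.3]
eef_rot: [0.217, -0.082, 0.973, 0.017]
contact_force: [0.0, -0.1, -0.2]
finger_gap: 0.135
t 22.68 pos [ 527.1 -167.3   21.3] z [ 0.418  0.069 -0.906] x [-0.893 -0.151 -0.424] F [ 0.  -0.1 -0.2] M [-0.05  0.52  0.  ] gap 0.135 q [-0.45  0.32 -0.59  0.29  0.25 -0.57]
mid [ 569.30222656 -160.7779976    43.22911686] tip [ 684.6381265  -141.13375858   47.31984531]
off m [0.0009 0.0009 0.002 ] rot [-0.0008  0.0008 -0.0011]
off m [0.0017 0.0009 0.0038] rot [-0.0008  0.0008 -0.0011]
```

```bash
python3 -m crank '[{"gripper":0,"offset":[0.0006,0.0009,0.0013],"delta_rot":[0,0,0]},{"gripper":0,"offset":[0.0011,0.0009,0.0025],"delta_rot":[0,0,0]},{"gripper":0,"offset":[0.0011,0.0009,0.0025],"delta_rot":[0,0,0]}]'; python3 -m crank '[{"gripper":0,"offset":[0.0006,0,0.0012],"delta_rot":[0,0,0]},{"gripper":0,"offset":[0.0006,0,0.0012],"delta_rot":[0,0,0]}]'
python3 - <<'E'
from h import *
import cv2
mid,tip,Rs=tipnow(); print("mid",mid,"tip",tip)
S=imaging.snapshot("side")
cv2.imwrite("pics/side14.png",S)
cv2.imwrite("pics/c28.png",cv2.resize(S[195:255,280:375],None,fx=8,fy=8,interpolation=cv2.INTER_CUBIC))
E
```

```text
time_s: 23.05
position: [526.5, -166.4, 18.1]
eef_rot: [0.216, -0.081, 0.973, 0.017]
contact_force: [0.4, 0.1, -0.3]
finger_gap: 0.135
time_s: 23.3
position: [526.6, -166.4, 17.1]
eef_rot: [0.216, -0.081, 0.973, 0.017]
contact_force: [-2.0, 0.4, 4.0]
finger_gap: 0.137
t 23.3 pos [ 526.6 -166.4   17.1] z [ 0.418  0.069 -0.906] x [-0.893 -0.151 -0.424] F [-2.   0.4  4. ] M [0.03 0.55 0.01] gap 0.137 q [-0.45  0.33 -0.6   0.28  0.25 -0.57]
mid [ 568.77711753 -159.90789525   39.02687004] tip [ 684.12042389 -140.30389174   43.10175933]
```

View pics/c28.png

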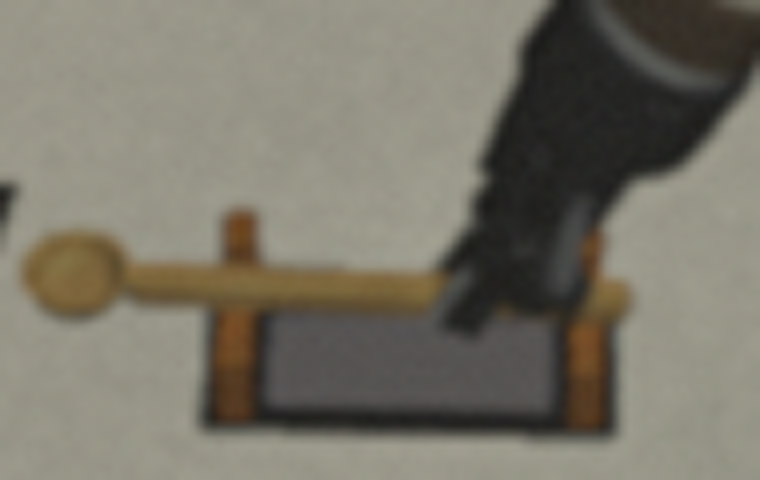

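The spoon is seated just as before the pick, with 4 N of bar contact. I release and back out along the tool axis.

```bash
python3 -m crank '[{"gripper":0.3,"offset":[0,0,0],"delta_rot":[0,0,0]},{"gripper":0.6,"offset":[0,0,0],"delta_rot":[0,0,0]},{"gripper":0.6,"offset":[0,0,0],"delta_rot":[0,0,0]},{"gripper":0.6,"offset":[0,0,0],"delta_rot":[0,0,0]},{"gripper":0.6,"offset":[0,0,0],"delta_rot":[0,0,0]},{"gripper":0.6,"offset":[0,0,-0.01],"delta_rot":[0,0,0]},{"gripper":0.6,"offset":[0,0,-0.03],"delta_rot":[0,0,0]},{"gripper":0.6,"offset":[0,0,-0.06],"delta_rot":[0,0,0]},{"gripper":0.6,"offset":[0,0,-0.1],"delta_rot":[0,0,0]},{"gripper":0.6,"offset":[0,0,-0.14],"delta_rot":[0,0,0]},{"gripper":0.6,"offset":[0,0,-0.17],"delta_rot":[0,0,0]},{"gripper":0.6,"offset":[0,0,-0.18],"delta_rot":[0,0,0]},{"gripper":0.6,"offset":[0,0,-0.18],"delta_rot":[0,0,0]},{"gripper":0.6,"offset":[0,0,-0.18],"delta_rot":[0,0,0]}]'
python3 - <<'E'
from h import *
import cv2
st()
S=imaging.snapshot("side");T=imaging.snapshot("top")
cv2.imwrite("pics/side15.png",S);cv2.imwrite("pics/top15.png",T)
a=cv2.resize(S[210:290,265:375],None,fx=4,fy=4,interpolation=cv2.INTER_CUBIC)
b=cv2.resize(T[165:260,310:380],None,fx=4,fy=4,interpolation=cv2.INTER_CUBIC)
c=np.zeros((400,740,3),np.uint8); c[:320,:440]=a; c[:380,450:730]=b; cv2.imwrite("pics/c29.png",c)
a=cv2.imread("pics/side0.png")
cv2.imwrite("pics/d.png",cv2.convertScaleAbs(cv2.absdiff(a,S),alpha=3))
E
```

```text
time_s: 25.1
position: [450.7, -178.3, 178.3]
eef_rot: [0.215, -0.081, 0.973, 0.018]
contact_force: [0.2, 0.4, -1.0]
finger_gap: 0.599
t 25.1 pos [ 450.7 -178.3  178.3] z [ 0.416  0.071 -0.907] x [-0.894 -0.151 -0.422] F [ 0.2  0.4 -1. ] M [-0.04  0.41  0.02] gap 0.599 q [-0.56 -0.02 -0.49  0.77  0.29 -0.68]
```

View pics/c29.png

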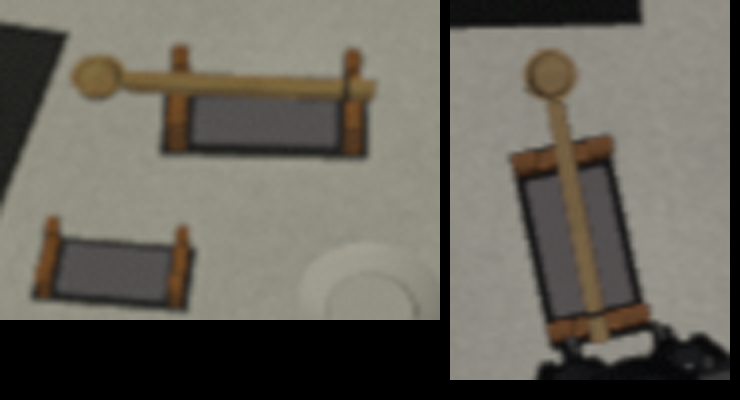

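View pics/side15.png

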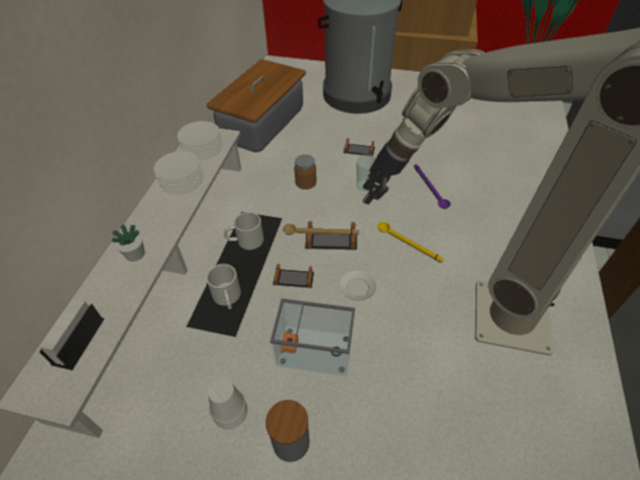

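View pics/d.png

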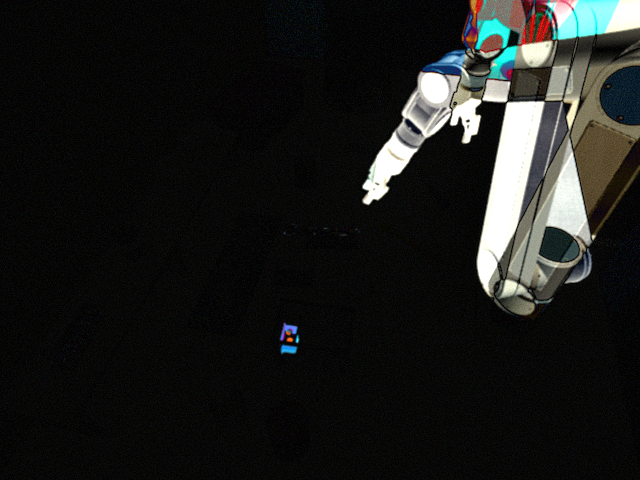

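The difference from the start picture shows only the arm and the float (side px 289,340) changed. The spoon lies in both notches the same way round, and the tank and other things haven't moved. The gripper is clear, so I hand the job in.

```bash
python3 -c "
from cell import manip
print(manip.finish_job()); print(manip.get_state()['time_s'])"
```

```text
the job is handed in; nothing more can be done
None
the job is handed in; nothing more can be done
```

I pressed the float fully down with the wooden spoon, laid the spoon back across both bars of its rest the same way round, and handed the job in at about 25 s.

**Pressing:** the spoon went in leaning 40° and reached under the cover. I pushed until the force rose to about 12–13 N against the stop.

**Last checks:**
- The centre of the float's top triangulated to z = 33.7 mm, against a nominal 33.5 mm when down.
- In the side view, the difference from the start picture showed only the arm, the float and a faint sub-pixel trace along the spoon. The tank and the other things had not moved.
- The gripper was open and clear of everything.

**What disagreed:**
- **Fingertips:** by camera they stood about 30 mm farther back than the stated 22 mm ahead of the TCP. The first close shut above the spoon without moving it, so I went deeper and gripped it the second time.
- **Last joint:** its sense was the reverse of what I had assumed, so I turned the gripper half round before gripping.
- **Tank height:** the camera fit put the tank's underside about 5 mm too low. The float's measured height still agreed with its stop.

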